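# Check sample bars in the analyser and pack them

## Robot

A 6-joint arm with a two-finger parallel gripper is mounted at the origin on the work surface. World frame = base frame: x ahead of the robot, y to its left, z up, the work surface at z = 0. Lengths are in mm, angles in rad, forces in N, time in s.
With the tool pointing down it reaches from about 425 to 925 mm from the base axis. Payload 12.5 kg.
Tool frame: the origin (TCP) lies on the centre line of the jaws, within the pads' length; the fingertips stand 14 mm ahead of it and the grasp point (between the pads) lies 5 mm behind it; z points along the fingers, y is the line along which they close (so a half turn about z gives the same grasp; the last joint's range is limited). The gripper opens to 85 mm and grips with 20 to 120 N. Pads are 22 mm wide; open, the fingers measure 114 mm over their backs; the gripper's body (76 mm by 85 mm) begins 54 mm behind the grasp point. The pads swing forward as they close: fully open they stand 13 mm farther back than shut.
Start: joints at [-1.253, 0.491, 1.559, -0, 1.092, -0.106], TCP at [257.04, -569.714, 245.327] pointing down, gripper open.
Joint ranges: [-3.1, 3.1], [-0.84, 2.19], [0.05, 2.79], [-1.13, 4.28], [0.06, 2.93], [-2.69, 2.69]. Speed limits (rad/s): [2.22, 2.22, 2.79, 3.14, 3.14, 3.14].

## Interface

Orientations are given as a unit quaternion [w, x, y, z].
In Python, from bench import * gives the robot as it stands.
- The arm moves only by the tool jog_arm, never from a script. Its argument "increments" is a list of rows, each an object of numbers: "dx", "dy", "dz": the shift along the tool's x, y, z in cm; "twist": the turn about the tool's z in rad; "fingers": the opening, from 0 (shut) to 1 (fully open). A call has 1 to 5 rows; each row is the pose to reach, as a shift and turn from the pose commanded when the call began, along the tool's axes at that moment; what a row does not reach only later rows make up. A row lasts 1/12 s, in which the tool goes at most 41.7 mm and 7.16 degrees, less where a joint would pass 70% of its speed; a pose out of reach is approached as far as the arm can. A call with a gripper value outside its range is refused whole. The fingers move at their own pace and stop on an object; "newtons" is the grip in N (left out, the last holds). Time passes only in rows, so rows that repeat a pose let the fingers close. It gives the time, the measured TCP pose, the force, the opening and the grip force at its end, in the units of the state.
- read_state(): the state, without advancing time (a new reading comes with each control period).
- snapshot(name): name is "scene" or "side" or "wrist"; returns the picture (400x640x3 uint8, red, green, blue); there is no depth.
- camera_params(name): a dict with "fovy" (degrees; the focal length in pixels is half the picture's height over the tangent of half this angle, whatever the lens; pixels are square), "cx", "cy" (the principal point, pixels), "k1" (the pictures are not rectified: a ray, as slopes to the right and down, at radius r is drawn at 1 + k1 r^2 times it, then the intrinsics apply), "origin" and "orientation" of the camera in the world; the wrist camera has in their place "hand_eye" (4x4, takes a point from camera to tool coordinates, whose origin is the TCP and whose axes are the flange's). Camera axes: x right, y down, z forward; pixel columns grow to the right and rows downward; lengths in mm; the calibration is good to about 2 mm. A picture is of the moment at which its call begins: read the wrist's pose just before it. camera_params takes no time and is no camera call.
- close_job(): hands the job in; it is judged then, once.
The state is a dict: "time_s": time; "joints": joint angles; "dq": joint speeds; "effort": joint torques, N m; "tool_pos": TCP position; "ee_rot": TCP orientation; "contact_force": force on the tool from outside, world axes, zero at the start; "moment": the same for the moment, N m; "finger_gap": opening from 0.0 (shut) to 1.0 (fully open); "finger_force": force on a finger pad.
Only numpy, scipy, OpenCV 4.12 (cv2) and the standard library are available. Lean on these libraries where they do the work, as an engineer would, in place of code of your own. Each camera call takes 0.05 s, during which the arm holds its last target. There are 200 camera calls.

## Task

Lay every small gold sample bar flat on the floor of the open well in the grey analyser (not on its ledge), slide its yellow cover fully shut over them, then push the red treadle pedal down to its stop and keep it there for one full second before letting it come up; never press it while the cover is not fully shut. Then slide the cover fully open, move all the sample bars into the blue tray so that each lies flat on the tray's floor (none stacked or standing on end), and slide the cover fully shut again. Leave everything else on the bench (pen, weight, roll, gun) where it is.

Things in the scene. Friction and masses are not known exactly. Their poses are not given: they have to be found in the camera images.
- bar1: small gold-coloured cast sample bar, 56 (its x) x 30 (its y) x 20 mm (its z), about 0.35 kg, rounded edges, a small dark mark on its broad faces; origin at its centre. May be absent
- bar2: small gold-coloured cast sample bar, 56 (its x) x 30 (its y) x 20 mm (its z), about 0.35 kg, rounded edges, a small dark mark on its broad faces; origin at its centre. May be absent
- bar3: small gold-coloured cast sample bar, 56 (its x) x 30 (its y) x 20 mm (its z), about 0.35 kg, rounded edges, a small dark mark on its broad faces; origin at its centre. May be absent
- bar4: small gold-coloured cast sample bar, 56 (its x) x 30 (its y) x 20 mm (its z), about 0.35 kg, rounded edges, a small dark mark on its broad faces; origin at its centre. May be absent
- analyser: grey analyser, a low block 340 (x) x 270 (y) x 55 mm high, fixed to the bench; origin under its centre; its well is in the half nearer the robot (-x), its rear half is a flat deck on which the open cover is parked; thin guide rails along both sides reach 67 mm above the bench
- well_floor (a point): centre of the floor of the analyser's well, 20 mm above the bench; axes as the analyser's; the flat floor is 100 (x) x 190 mm (y), bounded all round by a ledge 20 mm wide and 6 mm high (a bar on the floor stands 14 mm above the ledge); outside the ledge upright walls, 140 x 230 mm inside, rise to 35 mm above the floor
- cover (a joint): yellow sliding cover, a plate 160 (x) x 250 (y) x 6 mm, its top 62 mm above the bench: 0 m = fully shut over the well, 0.15 = fully open; slides along the analyser's x (positive: away from the robot, opening) with about 2 N friction
- cover_handle (a point): top centre of the cover's black upright grip, a bar 12 (x) x 70 (y) mm standing 22 mm above the cover plate, in the middle of the cover; this point is 84 mm above the bench and moves with the cover
- treadle: dark steel base of the treadle, 180 (x) x 100 (y) x 10 mm, fixed to the bench, with two cheeks at its far end; origin under its centre. The pedal's hinge axis runs along its y at x = +70 mm, 32 mm above the bench
- pedal (a joint): red sprung pedal, a plate 150 x 84 x 8 mm hinged at its far (+x) end and rising 0.25 rad towards the robot (treadle's -x): 0 rad = up, 0.25 = down at its stop (level); springs back up; about 4 N to start and 10 N at the stop when pushed on the pad
- pedal_pad (a point): middle of the rubber pad on the pedal's top face, 120 mm from the hinge; moves with the pedal (about 66 mm above the bench when up, 37 mm when down)
- tray: blue open tray, 220 (x) x 125 (y) x 32 mm, walls 4 mm, fixed to the bench; origin under its centre
- tray_in (a point): centre of the tray's inner floor, about 4 mm above the bench; axes as the tray's; inside 212 (x) x 117 mm (y)
- marker: orange marker pen lying on the bench, 134 mm long, 14 mm thick; origin under its middle; leave it alone
- weight: small steel check weight with a knob, 26 mm across, 41 mm high; origin under its centre; leave it alone
- sealroll: green roll of seals (ring), 64 mm across, 25 mm high; origin under its centre; leave it alone
- gun: hand-held analyser gun lying on its side, grey body 160 mm long with brass-coloured nose, black and green grip, 50 mm high; origin under its body; leave it alone

How it is judged (in metres and radians):
On the way, in this order (a step that is already met when the one before it is completed fails the run):
1. every present sample bar lies released on the floor of the well (x of bar1 in the frame of well_floor between -0.05 and 0.05 m and y of bar1 in the frame of well_floor between -0.095 and 0.095 m and z of bar1 in the frame of well_floor between 0 and 0.021 m and linear speed of each of bar1, bar2, bar3, bar4 below 0.03 m/s and x of bar2 in the frame of well_floor between -0.05 and 0.05 m and y of bar2 in the frame of well_floor between -0.095 and 0.095 m and z of bar2 in the frame of well_floor between 0 and 0.021 m and x of bar3 in the frame of well_floor between -0.05 and 0.05 m and y of bar3 in the frame of well_floor between -0.095 and 0.095 m and z of bar3 in the frame of well_floor between 0 and 0.021 m and x of bar4 in the frame of well_floor between -0.05 and 0.05 m and y of bar4 in the frame of well_floor between -0.095 and 0.095 m and z of bar4 in the frame of well_floor between 0 and 0.021 m and contact force between the fingers and bar1 below 0.1 N and contact force between the fingers and bar2 below 0.1 N and contact force between the fingers and bar3 below 0.1 N and contact force between the fingers and bar4 below 0.1 N and value of joint cover above 0.05 m), for 0.2 s.
2. the cover is fully shut (within 6 mm) with the bars in the well (x of bar1 in the frame of well_floor between -0.07 and 0.07 m and y of bar1 in the frame of well_floor between -0.115 and 0.115 m and z of each of bar1, bar2, bar3, bar4 in the frame of well_floor below 0.035 m and x of bar2 in the frame of well_floor between -0.07 and 0.07 m and y of bar2 in the frame of well_floor between -0.115 and 0.115 m and x of bar3 in the frame of well_floor between -0.07 and 0.07 m and y of bar3 in the frame of well_floor between -0.115 and 0.115 m and x of bar4 in the frame of well_floor between -0.07 and 0.07 m and y of bar4 in the frame of well_floor between -0.115 and 0.115 m and value of joint cover below 0.006 m), for 0.2 s.
3. the pedal is held at its stop for a second with the cover shut over the bars (all of step 2 and value of joint pedal above 0.225 rad), for 0.8 s.
4. the pedal is up again and the cover is open (over 130 mm) (value of joint pedal below 0.04 rad and value of joint cover above 0.13 m), for 0.2 s.
At the end, for the whole second after the job is handed in: every present sample bar lies at rest on the tray's floor (centre less than 21 mm above it, inside the walls), the cover is shut within 6 mm and the pedal is up (under 0.04 rad) (x of bar1 in the frame of tray_in between -0.102 and 0.102 m and y of bar1 in the frame of tray_in between -0.055 and 0.055 m and z of bar1 in the frame of tray_in between 0 and 0.021 m and linear speed of each of bar1, bar2, bar3, bar4 below 0.03 m/s and x of bar2 in the frame of tray_in between -0.102 and 0.102 m and y of bar2 in the frame of tray_in between -0.055 and 0.055 m and z of bar2 in the frame of tray_in between 0 and 0.021 m and x of bar3 in the frame of tray_in between -0.102 and 0.102 m and y of bar3 in the frame of tray_in between -0.055 and 0.055 m and z of bar3 in the frame of tray_in between 0 and 0.021 m and x of bar4 in the frame of tray_in between -0.102 and 0.102 m and y of bar4 in the frame of tray_in between -0.055 and 0.055 m and z of bar4 in the frame of tray_in between 0 and 0.021 m and value of joint cover below 0.006 m and value of joint pedal below 0.04 rad); the robot touches nothing.
It fails at once if the pedal is pressed (over 0.12 rad) while the cover is more than 10 mm from shut (value of joint pedal above 0.12 rad and value of joint cover above 0.01 m).
It fails at once if a bystander (pen, weight, roll, gun) is moved more than 30 mm (distance of any of marker, weight, sealroll, gun from where it was at the start of the episode above 0.03 m).
Of bar1, bar2, bar3, bar4 only 2 to 3 are there at a start; the rules pass over those that are not, and their reading is None.
At some moment in a run one of bar1, bar2, bar3, bar4 may be knocked a few centimetres aside while the robot is not near it.
Once in a run the grip may slacken for a moment while it holds something.
It also fails if it takes over 210 s, if anything falls off the work surface, if the arm or the gripper's body presses on something with over 40 N, if the wrist force passes 120 N, or if a joint passes its speed limit or range.

## Working session

There is one attempt and no reset: what is moved stays moved. The work goes in short steps, Python scripts to look and compute and a tool call to move; the robot and the scene stay as the last step left them, time stands still between calls to the robot, and variables do not carry over. Pictures are saved under pics/ and viewed, at most 14 in all, crops included, and the job is handed in when it is done.

Besides the shell and the picture viewer there is one more tool, called by a JSON object that holds its "name" and its "arguments". jog_arm: Moves the arm, as the interface text tells. Its arguments: {"type":"object","properties":{"increments":{"type":"array"},"newtons":{"type":"number"}},"required":["increments"]}

```bash
mkdir -p pics; ls
cat > h.py <<'E'
from bench import *
import numpy as np, cv2
from scipy.spatial.transform import Rotation as R
def save(n,f): 
    im=snapshot(n); cv2.imwrite('pics/'+f,im[:,:,::-1]); return im
E
python3 - <<'E'
from h import *
s=read_state(); print(s)
for n in('scene','side','wrist'): print(n,camera_params(n))
for n in('scene','side','wrist'): save(n,n+'0.png')
E
```

```text
pics
{'time_s': 0.0, 'joints': array([-1.25262029e+00,  4.91585816e-01,  1.55945130e+00,  5.90507435e-05,
        1.09169785e+00, -1.05616945e-01]), 'dq': array([0.0005414 , 0.000846  , 0.00078871, 0.00049083, 0.00094246,
       0.00073933]), 'effort': array([-1.84507779e-03, -6.18459320e+01, -2.61594754e+01, -1.63499772e-04,
        4.03260085e-03,  4.43839781e-06]), 'tool_pos': array([ 256.97031239, -569.50118649,  244.71078002]), 'ee_rot': array([-5.70710342e-04,  9.77636519e-01,  2.10300996e-01, -3.45422568e-05]), 'contact_force': array([-0.10740187,  0.76282308, -0.09483505]), 'moment': array([-0.02961348,  0.02998873,  0.00823696]), 'finger_force': 0.0, 'finger_gap': 1.002482586660058}
scene {'fovy': 44.53720313668819, 'cx': 325.8826279544604, 'cy': 207.43293997821047, 'k1': -0.018989301084142835, 'origin': array([1013.99537799, -856.64327564, 1286.18221863]), 'orientation': array([-0.29114083,  0.92854847,  0.21753469, -0.07558708])}
side {'fovy': 43.467360881055896, 'cx': 316.9297092617052, 'cy': 196.44953438151657, 'k1': -0.09295977253488012, 'origin': array([ -72.94038181,  795.34699855, 1124.1451491 ]), 'orientation': array([ 0.12739614, -0.31528588,  0.85960579, -0.38136979])}
wrist {'fovy': 71.55717885759147, 'cx': 319.92414836172367, 'cy': 202.21163293013876, 'k1': -0.04730331306926872, 'hand_eye': array([[ 1.10052553e-03, -9.56848215e-01, -2.90586103e-01,
         7.49309299e+01],
       [ 9.99999025e-01,  8.03252215e-04,  1.14229141e-03,
        -2.59886497e-01],
       [-8.59585570e-04, -2.90587077e-01,  9.56848166e-01,
        -1.29974212e+02],
       [ 0.00000000e+00,  0.00000000e+00,  0.00000000e+00,
         1.00000000e+00]])}
```

View pics/scene0.png

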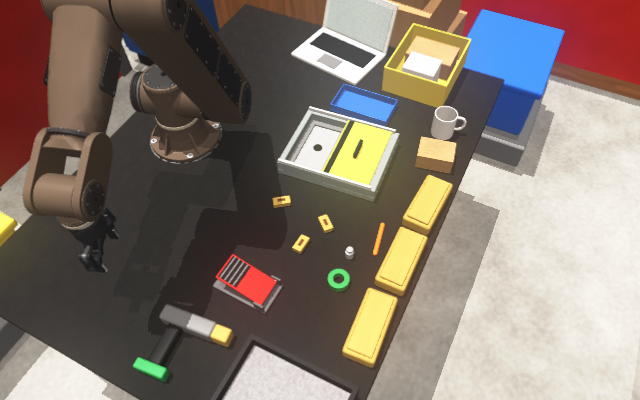

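View pics/side0.png

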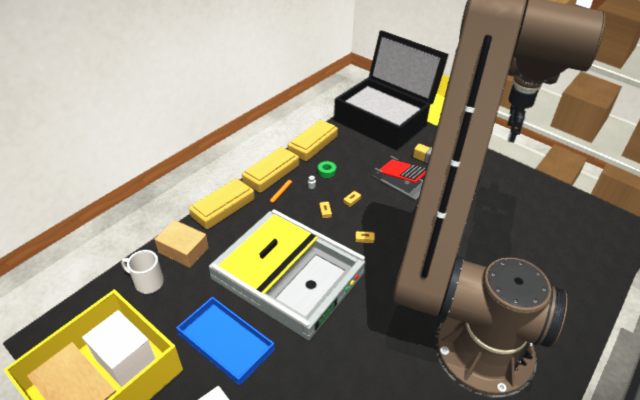

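The scene shows three gold bars at scene px (282,201), (326,223), (301,243). In the side view they are at (365,237), (326,209), (352,198). The analyser is open, with the tray beyond it at larger y. The treadle is at scene (248,280), next to the gun. Next I triangulate these roughly.

```bash
cat >> h.py <<'E'
def cam(n,s=None):
    p=camera_params(n); f=200/np.tan(np.radians(p['fovy']/2))
    if n=='wrist':
        q=s['ee_rot']; Rt=R.from_quat(q,scalar_first=True).as_matrix(); H=p['hand_eye']
        M=Rt@H[:3,:3]; o=Rt@H[:3,3]+s['tool_pos']
    else: M=R.from_quat(p['orientation'],scalar_first=True).as_matrix(); o=p['origin']
    return dict(f=f,cx=p['cx'],cy=p['cy'],k=p['k1'],M=M,o=o)
def ray(c,uv):
    d=(np.atleast_2d(uv).astype(float)-[c['cx'],c['cy']])/c['f']; u=d.copy()
    for _ in range(10): u=d/(1+c['k']*(u**2).sum(1,keepdims=True))
    return np.c_[u,np.ones(len(u))]@c['M'].T
def onz(c,uv,z):
    r=ray(c,uv); return c['o']+r*((z-c['o'][2])/r[:,2:])
def proj(c,P):
    q=(np.atleast_2d(P)-c['o'])@c['M']; u=q[:,:2]/q[:,2:]
    return u*(1+c['k']*(u**2).sum(1,keepdims=True))*c['f']+[c['cx'],c['cy']]
def tri(cs,uvs):
    A=0;b=0
    D=[]
    for c,uv in zip(cs,uvs):
        d=ray(c,uv)[0]; d/=np.linalg.norm(d); P=np.eye(3)-np.outer(d,d); A=A+P; b=b+P@c['o']
    x=np.linalg.solve(A,b); return x,[np.round(proj(c,x)[0]-uv,1) for c,uv in zip(cs,uvs)]
E
python3 - <<'E'
from h import *
a,b=cam('scene'),cam('side')
for n,u,v in [('bA',(282,201),(365,237)),('bB',(326,223),(326,209)),('bC',(301,243),(352,198)),('wellspot',(318,147),(311,284)),('grip',(358,149),(268,248)),('roll',(339,279),(327,169)),('wt',(349,253),(312,182)),('trayc',(363,104),(226,339)),('an_near',(281,158),(312,333)),]:
    print(n,*[np.round(t,1) if i==0 else t for i,t in enumerate(tri([a,b],[u,v]))])
print(onz(a,[(220,287),(267,308),(281,285),(227,255),(160,330),(240,330)],0).round(0))
E
```

```text
bA [ 458.6 -106.4   11. ] [array([-0.5,  0. ]), array([-0.5, -0. ])]
bB [ 623.9 -121.6   13.3] [array([-0.7,  0.1]), array([-0.7, -0.1])]
bC [ 590.1 -218.5   13.5] [array([-0.1,  0. ]), array([-0.1, -0. ])]
wellspot [462.2 142.   22.9] [array([-0.4,  0.1]), array([-0.5, -0.1])]
grip [608.2 153.7  72.5] [array([ 0.1, -0. ]), array([0.1, 0. ])]
roll [ 745.1 -278.1   15.3] [array([-0.5,  0.1]), array([-0.4, -0.1])]
wt [ 736.3 -188.7   18.7] [array([-0.1,  0. ]), array([-0.1, -0. ])]
trayc [513.7 409.4  18.3] [array([-0.2,  0.1]), array([-0.3, -0.1])]
an_near [358.8 164.4 -96.3] [array([15.6, -2.5]), array([21.2,  1.4])]
[[ 445. -446.    0.]
 [ 601. -441.    0.]
 [ 601. -362.    0.]
 [ 405. -347.    0.]
 [ 369. -629.    0.]
 [ 567. -530.    0.]]
```

View pics/wrist0.png

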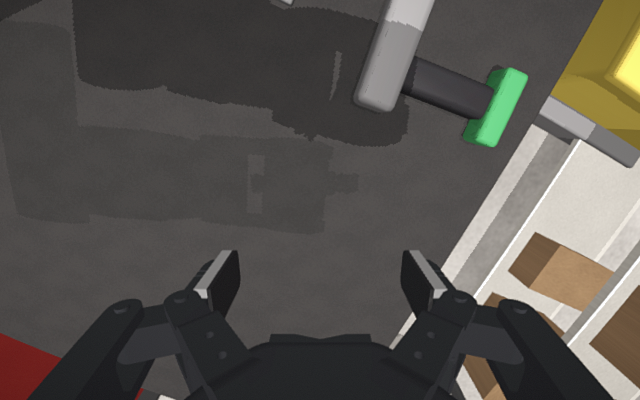

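The wrist view shows the gun's body and green grip end. The triangulated heights fit: bars about 12 mm, well floor spot 23 mm, cover grip 72 mm. I'll write a planning helper and move to look at the bars with the wrist camera.

```bash
cat >> h.py <<'E'
def psi_of(q): 
    m=R.from_quat(q,scalar_first=True).as_matrix(); return np.arctan2(m[1,0],m[0,0])
def plan(*tg,start=None):
    """targets (x,y,z,psi or None); prints per-leg tool-frame increments in cm, twist"""
    s=read_state()
    if start is None: p=s['tool_pos'];a=psi_of(s['ee_rot'])
    else: p=np.array(start[:3],float);a=start[3]
    for t in tg:
        b=a if t[3] is None else t[3]
        b=a+(b-a+np.pi)%(2*np.pi)-np.pi
        d=np.array(t[:3],float)-p; L=np.linalg.norm(d)
        dx=d[0]*np.cos(a)+d[1]*np.sin(a); dy=d[0]*np.sin(a)-d[1]*np.cos(a)
        n=max(L/41,abs(b-a)/.124)
        q1=np.arctan2(t[1],t[0])
        print(f"{t}: dx {dx/10:.2f} dy {dy/10:.2f} dz {-d[2]/10:.2f} twist {a-b:.3f} rows {n:.1f} q6~{q1+np.pi/2-b:.2f} r {np.hypot(t[0],t[1]):.0f}")
        p=np.array(t[:3],float);a=b
    return
E
python3 - <<'E'
from h import *
plan((257,-570,245,1.57),(400,-435,250,None),(540,-300,250,None))
plan((400,-435,250,1.02),(540,-300,250,1.57))
E
```

```text
(257, -570, 245, 1.57): dx -0.02 dy 0.04 dz -0.01 twist -1.146 rows 9.2 q6~-1.15 r 625
(400, -435, 250, None): dx 13.51 dy 14.29 dz -0.50 twist 0.000 rows 4.8 q6~-0.83 r 591
(540, -300, 250, None): dx 13.51 dy 13.99 dz -0.00 twist 0.000 rows 4.7 q6~-0.51 r 618
(400, -435, 250, 1.02): dx 18.57 dy -6.38 dz -0.51 twist -0.596 rows 4.8 q6~-0.28 r 591
(540, -300, 250, 1.57): dx 18.83 dy 4.86 dz -0.00 twist -0.550 rows 4.7 q6~-0.51 r 618
```

{"name": "jog_arm", "arguments": {"increments": [{"dx": 18.6,"dy": -6.4,"dz": -0.5,"twist": -0.596},{"dx": 18.6,"dy": -6.4,"dz": -0.5,"twist": -0.596},{"dx": 18.6,"dy": -6.4,"dz": -0.5,"twist": -0.596},{"dx": 18.6,"dy": -6.4,"dz": -0.5,"twist": -0.596},{"dx": 18.6,"dy": -6.4,"dz": -0.5,"twist": -0.596}]}}

```text
invalid input
```

{"name": "jog_arm", "arguments": {"increments": [{"dx": 18.8,"dy": 4.9,"dz": 0,"twist": -0.55},{"dx": 18.8,"dy": 4.9,"dz": 0,"twist": -0.55},{"dx": 18.8,"dy": 4.9,"dz": 0,"twist": -0.55},{"dx": 18.8,"dy": 4.9,"dz": 0,"twist": -0.55},{"dx": 18.8,"dy": 4.9,"dz": 0,"twist": -0.55}]}}

```text
invalid input
```

Run:
```python
from h import *
s=read_state(); print(s['tool_pos'],psi_of(s['ee_rot']),s['joints'].round(3),s['dq'].round(2),s['contact_force'])
np.save('s1.npy',s,allow_pickle=True); save('wrist','w1.png')
```

```text
[ 256.97770889 -569.54683239  244.85543099] 0.42379853062393424 [-1.253  0.491  1.559 -0.     1.092 -0.106] [ 0. -0.  0.  0. -0. -0.] [ 0.21873771  0.4248801  -0.58374613]
```

View pics/w1.png

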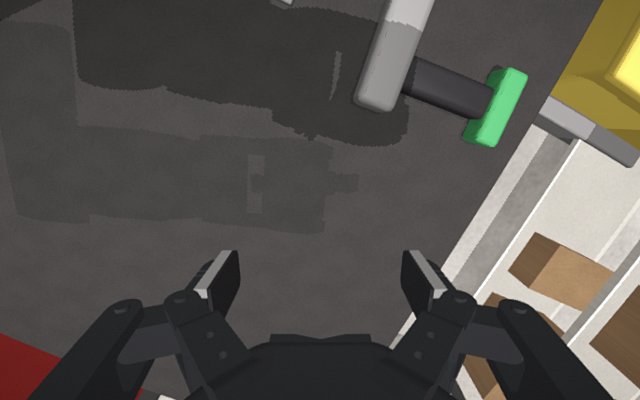

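The call was refused, so the picture is unchanged (gun only). I'll retry with the fingers field given.

{"name": "jog_arm", "arguments": {"increments": [{"dx": 18.6,"dy": -6.4,"dz": -0.5,"twist": -0.596,"fingers": 1},{"dx": 18.6,"dy": -6.4,"dz": -0.5,"twist": -0.596,"fingers": 1},{"dx": 18.6,"dy": -6.4,"dz": -0.5,"twist": -0.596,"fingers": 1},{"dx": 18.6,"dy": -6.4,"dz": -0.5,"twist": -0.596,"fingers": 1},{"dx": 18.6,"dy": -6.4,"dz": -0.5,"twist": -0.596,"fingers": 1}]}}

```text
time_s: 0.62
tool_pos: [402.0, -432.6, 250.4]
ee_rot: [-0.0, 0.871, 0.491, 0.0]
contact_force: [0.2, -0.2, 0.1]
finger_gap: 0.999
finger_force: 0.0
```

{"name": "jog_arm", "arguments": {"increments": [{"dx": 18.8,"dy": 4.9,"dz": 0,"twist": -0.55,"fingers": 1},{"dx": 18.8,"dy": 4.9,"dz": 0,"twist": -0.55,"fingers": 1},{"dx": 18.8,"dy": 4.9,"dz": 0,"twist": -0.55,"fingers": 1},{"dx": 18.8,"dy": 4.9,"dz": 0,"twist": -0.55,"fingers": 1},{"dx": 18.8,"dy": 4.9,"dz": 0,"twist": -0.55,"fingers": 1}]}}

```text
time_s: 1.03
tool_pos: [542.5, -297.6, 250.3]
ee_rot: [-0.0, 0.704, 0.71, 0.0]
contact_force: [0.0, -0.0, 0.1]
finger_gap: 1.003
finger_force: 0.0
```

```bash
cat >> h.py <<'E'
def shot(f):
    s=read_state(); im=save('wrist',f); np.save('pics/'+f+'.npy',s,allow_pickle=True); return im,cam('wrist',s),s
def load(f):
    return cv2.imread('pics/'+f)[:,:,::-1],cam('wrist',np.load('pics/'+f+'.npy',allow_pickle=True).item())
def gold(im,c,z=20,amin=100):
    h=cv2.cvtColor(np.ascontiguousarray(im),cv2.COLOR_RGB2HSV)
    m=cv2.inRange(h,(15,90,90),(32,255,255)); m=cv2.morphologyEx(m,cv2.MORPH_CLOSE,np.ones((7,7)))
    out=[]
    for k in cv2.findContours(m,cv2.RETR_EXTERNAL,cv2.CHAIN_APPROX_NONE)[0]:
        if cv2.contourArea(k)<amin: continue
        P=onz(c,k[:,0],z)[:,:2].astype(np.float32); r=cv2.minAreaRect(P)
        w=r[1]; ang=np.radians(r[2]) + (0 if w[0]>w[1] else np.pi/2)
        out.append((r[0],max(w),min(w),ang)); print('gold',np.round(r[0],1),'size',round(max(w),1),round(min(w),1),'ang %.3f'%((ang+np.pi/2)%np.pi-np.pi/2),'px',k[:,0].mean(0).round(0))
    return out
E
python3 - <<'E'
from h import *
im,c,s=shot('w2.png'); print(s['tool_pos'],psi_of(s['ee_rot']),s['joints'].round(3),s['dq'].round(2))
gold(im,c)
E
```

```text
[ 542.47326336 -297.60507943  250.25420868] 1.5784514897506614 [-0.609  0.477  1.569  0.     1.095 -0.616] [ 0.5   0.13 -0.23 -0.01  0.1   0.01]
gold [ 540.9 -550.1] size 45.0 24.0 ang 0.022 px [318. 332.]
gold [ 895.1 -376.9] size 220.2 126.9 ang -1.508 px [560. 224.]
gold [ 591.  -218.7] size 56.2 31.4 ang 1.513 px [359. 114.]
gold [ 896.7 -158.4] size 174.5 132.8 ang -1.565 px [594.  71.]
gold [ 793.6 -117.9] size 70.7 10.1 ang -1.369 px [531.  31.]
gold [ 622.6 -121.5] size 59.6 35.7 ang -0.762 px [389.  28.]
gold [ 461.4 -107.9] size 57.6 36.1 ang 0.636 px [250.  16.]
```

View pics/w2.png

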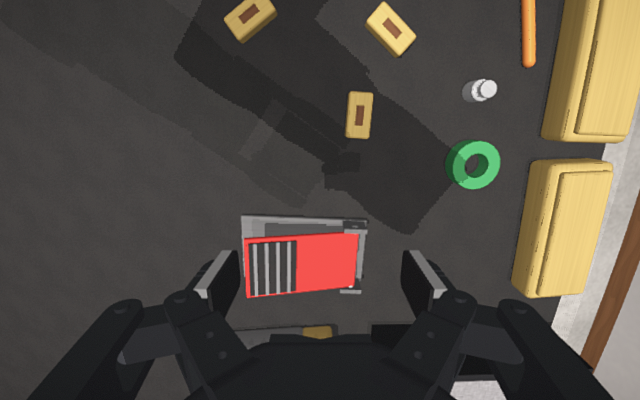

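The wrist view shows three flat bars with their marks up, at px (250,16), (389,28) and (359,114). The red pedal spans px (244..358, 232..298) with its pad at (272,268). The weight, ring and pen are clear. Next I look at the analyser and tray.

Run:
```python
from h import *
im,c=load('w2.png')
print('pedal near',onz(c,[(244,238),(247,298)],70).round(0).tolist(),'far',onz(c,[(357,232),(356,285)],36).round(0).tolist(),'pad',onz(c,[(272,268)],66).round(1))
print('base corner',onz(c,[(242,216),(367,220)],10).round(0).tolist())
plan((520,-120,300,1.57),(490,80,350,1.57),(490,255,350,1.57))
```

```text
pedal near [[451.0, -364.0, 70.0], [449.0, -450.0, 70.0]] far [[594.0, -369.0, 36.0], [596.0, -451.0, 36.0]] pad [[ 483.  -407.2   66. ]]
base corner [[433.0, -357.0, 10.0], [611.0, -362.0, 10.0]]
(520, -120, 300, 1.57): dx 17.55 dy -2.29 dz -4.99 twist 0.011 rows 4.5 q6~-0.23 r 534
(490, 80, 350, 1.57): dx 20.00 dy -3.02 dz -5.00 twist 0.000 rows 5.1 q6~0.16 r 496
(490, 255, 350, 1.57): dx 17.50 dy -0.01 dz -0.00 twist 0.000 rows 4.3 q6~0.48 r 552
```

{"name": "jog_arm", "arguments": {"increments": [{"dx": 17.5,"dy": -2.3,"dz": -5,"twist": 0.01,"fingers": 1},{"dx": 17.5,"dy": -2.3,"dz": -5,"twist": 0.01,"fingers": 1},{"dx": 17.5,"dy": -2.3,"dz": -5,"twist": 0.01,"fingers": 1},{"dx": 17.5,"dy": -2.3,"dz": -5,"twist": 0.01,"fingers": 1},{"dx": 17.5,"dy": -2.3,"dz": -5,"twist": 0.01,"fingers": 1}]}}

```text
time_s: 1.5
tool_pos: [516.8, -121.7, 301.8]
ee_rot: [0.0, 0.71, 0.704, 0.0]
contact_force: [1.0, 0.5, 0.6]
finger_gap: 0.999
finger_force: 0.0
```

Run:
```python
from h import *
im,c,s=shot('w3.png'); gold(im,c)
```

```text
gold [ 590.8 -216.9] size 61.4 33.3 ang 1.516 px [366. 228.]
gold [ 624.1 -119.6] size 59.3 30.5 ang -0.720 px [390. 168.]
gold [ 460.6 -106.7] size 58.0 30.6 ang 0.627 px [281. 160.]
gold [ 891.7 -235.4] size 383.7 130.0 ang -1.565 px [548. 218.]
gold [790.3 -94.8] size 112.9 9.5 ang -1.393 px [501. 150.]
gold [891.4  50.8] size 141.3 123.6 ang 1.520 px [583.  48.]
gold [640.1  73.4] size 151.4 68.5 ang 0.078 px [409.  25.]
gold [540.9  66.6] size 70.8 6.8 ang -1.483 px [336.  29.]
```

{"name": "jog_arm", "arguments": {"increments": [{"dx": 19,"dy": -3,"dz": -5,"twist": 0,"fingers": 1},{"dx": 19,"dy": -3,"dz": -5,"twist": 0,"fingers": 1},{"dx": 19,"dy": -3,"dz": -5,"twist": 0,"fingers": 1},{"dx": 19,"dy": -3,"dz": -5,"twist": 0,"fingers": 1},{"dx": 19,"dy": -3,"dz": -5,"twist": 0,"fingers": 1}]}}

```text
time_s: 1.97
tool_pos: [489.1, 66.9, 351.0]
ee_rot: [0.0, 0.711, 0.703, 0.0]
contact_force: [0.7, -0.6, -0.1]
finger_gap: 0.999
finger_force: 0.0
```

Run:
```python
from h import *
im,c,s=shot('w4.png'); gold(im,c); print(s['tool_pos'])
```

```text
gold [ 860.7 -435.1] size 159.7 55.5 ang -1.040 px [488. 383.]
gold [-241.  -416.2] size 267.0 88.7 ang 1.137 px [ 10. 368.]
gold [ 591.1 -215. ] size 66.5 32.7 ang 1.536 px [372. 306.]
gold [ 623.1 -117.9] size 62.1 32.4 ang -0.715 px [391. 262.]
gold [ 459.8 -104.9] size 59.9 35.4 ang 0.618 px [305. 257.]
gold [790.8 -91.9] size 111.8 8.7 ang -1.384 px [482. 248.]
gold [892. -36.] size 439.6 129.0 ang 1.558 px [543. 204.]
gold [534.8 148.7] size 275.2 7.9 ang -1.485 px [347. 107.]
gold [632.7 156.8] size 276.7 149.8 ang -1.485 px [408.  99.]
gold [857.6 280.1] size 170.7 82.8 ang 0.147 px [552.  30.]
[489.08724261  66.9433487  351.02874841]
```

{"name": "jog_arm", "arguments": {"increments": [{"dx": 17.5,"dy": 0,"dz": 0,"twist": 0,"fingers": 1},{"dx": 17.5,"dy": 0,"dz": 0,"twist": 0,"fingers": 1},{"dx": 17.5,"dy": 0,"dz": 0,"twist": 0,"fingers": 1},{"dx": 17.5,"dy": 0,"dz": 0,"twist": 0,"fingers": 1},{"dx": 17.5,"dy": 0,"dz": 0,"twist": 0,"fingers": 1}]}}

```text
time_s: 2.43
tool_pos: [491.5, 244.2, 349.8]
ee_rot: [-0.0, 0.71, 0.704, 0.0]
contact_force: [0.8, 1.1, 1.0]
finger_gap: 0.998
finger_force: 0.0
```

Run:
```python
from h import *
im,c,s=shot('w5.png'); print(s['tool_pos'])
a=cv2.imread('pics/w4.png')[:290,60:580]; b=cv2.imread('pics/w5.png')[:290,60:580]
cv2.imwrite('pics/c45.png',np.vstack([a,b]))
```

```text
[491.4580933  244.17471981 349.76687896]
```

View pics/c45.png

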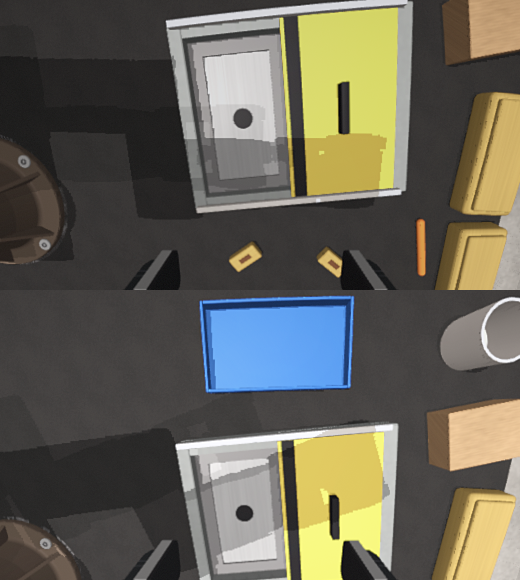

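Run:
```python
from h import *
a,b=load('w4.png')[1],load('w5.png')[1]; S,D=cam('scene'),cam('side')
for n,u,v in [('spot',(302.5,118),(304,223)),('gripC',(404,108),(394.5,226)),('outerTL',(227,22),(237,155)),('cover/wellTR floor',(328,50),(330,166))]:
    print(n,*tri([a,b],[u,v]))
print('spot4',tri([a,b,S,D],[(302.5,118),(304,223),(318,147),(311,284)]))
print('floor corners',onz(a,[(263,54),(328,49),(339,175),(275,183)],20).round(0).tolist(), onz(a,[(263,54),(328,49),(339,175),(275,183)],20).mean(0))
im=load('w5.png')[0]; h=cv2.cvtColor(np.ascontiguousarray(im),cv2.COLOR_RGB2HSV)
def fit(m,c,z):
    k=max(cv2.findContours(m,cv2.RETR_EXTERNAL,cv2.CHAIN_APPROX_NONE)[0],key=cv2.contourArea)
    r=cv2.minAreaRect(onz(c,k[:,0],z)[:,:2].astype(np.float32)); print(z,r); return k
m=cv2.inRange(h,(100,80,40),(125,255,255)); fit(m,b,32); 
m=cv2.inRange(h,(100,80,200),(125,255,255)); fit(m,b,4)
im=load('w4.png')[0]; h=cv2.cvtColor(np.ascontiguousarray(im),cv2.COLOR_RGB2HSV)
m=cv2.inRange(h,(15,90,90),(35,255,255)); m[:,:355]=0; m[:,460:]=0;fit(m,a,62)
# black grip
m=cv2.inRange(h,(0,0,0),(179,255,70)); m[:,:380]=0; m[:,425:]=0; m[:60]=0;m[160:]=0; k=fit(m,a,84); print(k[:,0].min(0),k[:,0].max(0))
im=load('w5.png')[0]; h=cv2.cvtColor(np.ascontiguousarray(im),cv2.COLOR_RGB2HSV)
m=cv2.inRange(h,(0,0,0),(179,255,70)); m[:,:380]=0; m[:,402:]=0; m[:195]=0;m[255:]=0; k=fit(m,b,84); print(k[:,0].min(0),k[:,0].max(0))
```

```text
spot [463.37385717 142.04956983  23.17274829] [array([0.1, 0. ]), array([-0.,  0.])]
gripC [609.58657162 154.68156634  71.9185045 ] [array([0., 0.]), array([-0., -0.])]
outerTL [368.76124891 267.59479846  66.93150834] [array([0.3, 0. ]), array([-0.3,  0. ])]
cover/wellTR floor [506.63138732 241.58238479  17.14922176] [array([ 1.6, -0.1]), array([-1.5,  0. ])]
spot4 (array([462.846998  , 141.9315678 ,  22.77665131]), [array([-0.3,  0.1]), array([-0.3, -0. ]), array([-0.2,  0.1]), array([-0.6, -0.2])])
floor corners [[406.0, 237.0, 20.0], [504.0, 242.0, 20.0], [522.0, 49.0, 20.0], [413.0, 36.0, 20.0]] [461.31602183 141.05054883  20.        ]
32 ((518.5806884765625, 408.42657470703125), (222.33921813964844, 128.48538208007812), 1.4327654838562012)
4 ((520.0184936523438, 414.85107421875), (233.83145141601562, 132.84451293945312), 1.4511950016021729)
62 ((619.7363891601562, 155.4180908203125), (136.108642578125, 251.5291748046875), 4.940954208374023)
84 ((604.75, 153.98948669433594), (13.667328834533691, 67.31954193115234), 4.123955726623535)
[398  82] [408 133]
84 ((605.4583740234375, 157.77865600585938), (12.578266143798828, 72.38257598876953), 4.415778160095215)
[390 205] [398 248]
```

The geometry is consistent. Well floor centre is (463,142,~22), analyser yaw 0.085, rail top 67. The cover grip is at (606,155.5), and the tray centre is (518.5,408.5) with yaw 0.025. First I fetch bar A.

Run:
```python
from h import *
s=read_state();print(s['tool_pos'],psi_of(s['ee_rot']))
plan((485,85,270,1.1),(465,-90,180,.627),(460.6,-107,90,.627))
```

```text
[491.49055981 243.27108865 349.61367261] 1.5631937542820362
(485, 85, 270, 1.1): dx -15.83 dy -0.53 dz 7.96 twist 0.463 rows 4.3 q6~0.64 r 492
(465, -90, 180, 0.627): dx -16.50 dy 6.16 dz 9.00 twist 0.473 rows 4.8 q6~0.75 r 474
(460.6, -107, 90, 0.627): dx -1.35 dy 1.12 dz 9.00 twist 0.000 rows 2.2 q6~0.72 r 473
```

{"name": "jog_arm", "arguments": {"increments": [{"dx": -15.8,"dy": -0.5,"dz": 8,"twist": 0.46,"fingers": 1},{"dx": -15.8,"dy": -0.5,"dz": 8,"twist": 0.46,"fingers": 1},{"dx": -15.8,"dy": -0.5,"dz": 8,"twist": 0.46,"fingers": 1},{"dx": -15.8,"dy": -0.5,"dz": 8,"twist": 0.46,"fingers": 1},{"dx": -15.8,"dy": -0.5,"dz": 8,"twist": 0.46,"fingers": 1}]}}

```text
time_s: 2.9
tool_pos: [483.5, 77.2, 267.8]
ee_rot: [-0.0, 0.855, 0.519, -0.002]
contact_force: [0.5, -0.5, -0.6]
finger_gap: 1.001
finger_force: 0.0
```

{"name": "jog_arm", "arguments": {"increments": [{"dx": -16.5,"dy": 6.2,"dz": 9,"twist": 0.47,"fingers": 1},{"dx": -16.5,"dy": 6.2,"dz": 9,"twist": 0.47,"fingers": 1},{"dx": -16.5,"dy": 6.2,"dz": 9,"twist": 0.47,"fingers": 1},{"dx": -16.5,"dy": 6.2,"dz": 9,"twist": 0.47,"fingers": 1},{"dx": -16.5,"dy": 6.2,"dz": 9,"twist": 0.47,"fingers": 1}]}}

```text
time_s: 3.32
tool_pos: [464.3, -96.2, 179.3]
ee_rot: [0.0, 0.952, 0.307, -0.0]
contact_force: [0.3, -0.2, -0.2]
finger_gap: 0.995
finger_force: 0.0
```

Run:
```python
from h import *
im,c,s=shot('w6.png'); g=gold(im,c); print(s['tool_pos'],psi_of(s['ee_rot']),s['dq'].round(2))
plan((460.6,-107,100,.627),(460.6,-107,15,.627))
```

```text
gold [ 542.3 -587.3] size 120.6 50.6 ang 1.542 px [624. 342.]
gold [ 461.2 -106.4] size 57.6 30.0 ang 0.624 px [325. 198.]
gold [ 590.3 -215.3] size 62.4 33.3 ang 1.517 px [480. 160.]
gold [ 623.5 -119.1] size 60.4 30.7 ang -0.716 px [435.  75.]
gold [571.1  50.9] size 35.8 15.0 ang -0.962 px [259.   5.]
gold [541.4  78.3] size 83.0 9.3 ang -1.488 px [215.  21.]
[464.30918232 -96.17468824 179.25322345] 0.6231867167602075 [-0.68  0.28  0.12  0.   -0.41 -0.81]
(460.6, -107, 100, 0.627): dx -0.73 dy 0.47 dz 7.73 twist -0.001 rows 1.9 q6~0.72 r 473
(460.6, -107, 15, 0.627): dx 0.00 dy 0.00 dz 8.50 twist 0.000 rows 2.1 q6~0.72 r 473
```

{"name": "jog_arm", "arguments": {"increments": [{"dx": 0,"dy": 0,"dz": 8,"twist": 0,"fingers": 1},{"dx": 0,"dy": 0,"dz": 8,"twist": 0,"fingers": 1},{"dx": 0,"dy": 0,"dz": 8,"twist": 0,"fingers": 1},{"dx": 0,"dy": 0,"dz": 8,"twist": 0,"fingers": 1}]}}

```text
time_s: 3.7
tool_pos: [464.7, -93.5, 99.7]
ee_rot: [-0.001, 0.951, 0.31, -0.002]
contact_force: [-0.5, -0.4, 0.3]
finger_gap: 0.995
finger_force: 0.0
```

Run:
```python
from h import *
s=read_state(); print(s['tool_pos'],psi_of(s['ee_rot']),s['dq'].round(2))
plan((461,-106.8,15,.625))
```

```text
[464.65101634 -93.48769557  99.73320721] 0.629785300679526 [ 0.01 -0.07 -0.03  0.    0.02  0.01]
(461, -106.8, 15, 0.625): dx -1.08 dy 0.86 dz 8.47 twist 0.005 rows 2.1 q6~0.72 r 473
```

{"name": "jog_arm", "arguments": {"increments": [{"dx": -1.1,"dy": 0.9,"dz": 3,"twist": 0,"fingers": 1},{"dx": -1.1,"dy": 0.9,"dz": 6,"twist": 0,"fingers": 1},{"dx": -1.1,"dy": 0.9,"dz": 8.5,"twist": 0,"fingers": 1},{"dx": -1.1,"dy": 0.9,"dz": 8.5,"twist": 0,"fingers": 1},{"dx": -1.1,"dy": 0.9,"dz": 8.5,"twist": 0,"fingers": 1}]}}

```text
time_s: 4.12
tool_pos: [462.4, -107.1, 16.8]
ee_rot: [0.0, 0.951, 0.31, 0.0]
contact_force: [0.0, 0.2, 1.2]
finger_gap: 1.003
finger_force: 0.0
```

{"name": "jog_arm", "arguments": {"increments": [{"dx": 0,"dy": 0,"dz": 0,"twist": 0,"fingers": 0},{"dx": 0,"dy": 0,"dz": 0,"twist": 0,"fingers": 0},{"dx": 0,"dy": 0,"dz": 0,"twist": 0,"fingers": 0},{"dx": 0,"dy": 0,"dz": 0,"twist": 0,"fingers": 0},{"dx": 0,"dy": 0,"dz": 0,"twist": 0,"fingers": 0}], "newtons": 70}}

```text
time_s: 4.53
tool_pos: [462.0, -107.0, 16.4]
ee_rot: [0.0, 0.951, 0.31, 0.001]
contact_force: [-3.6, 1.7, 23.9]
finger_gap: 0.334
finger_force: 67.6
```

{"name": "jog_arm", "arguments": {"increments": [{"dx": 0,"dy": 0,"dz": 0,"twist": 0,"fingers": 0},{"dx": 0,"dy": 0,"dz": 0,"twist": 0,"fingers": 0},{"dx": 0,"dy": 0,"dz": 0,"twist": 0,"fingers": 0}]}}

```text
time_s: 4.78
tool_pos: [462.0, -106.9, 16.4]
ee_rot: [0.0, 0.951, 0.31, 0.001]
contact_force: [-1.5, 1.4, 15.2]
finger_gap: 0.333
finger_force: 69.0
```

Run:
```python
from h import *
plan((462,-107,130,.627),(460,50,140,.2),(458.3,196.8,140,.085),(458.3,196.8,38,.085))
```

```text
(462, -107, 130, 0.627): dx -0.00 dy 0.01 dz -11.36 twist 0.003 rows 2.8 q6~0.72 r 474
(460, 50, 140, 0.2): dx 9.05 dy -12.83 dz -1.00 twist 0.427 rows 3.8 q6~1.48 r 463
(458.3, 196.8, 140, 0.085): dx 2.75 dy -14.42 dz -0.00 twist 0.115 rows 3.6 q6~1.89 r 499
(458.3, 196.8, 38, 0.085): dx 0.00 dy 0.00 dz 10.20 twist 0.000 rows 2.5 q6~1.89 r 499
```

{"name": "jog_arm", "arguments": {"increments": [{"dx": 0,"dy": 0,"dz": -3,"twist": 0,"fingers": 0},{"dx": 0,"dy": 0,"dz": -7,"twist": 0,"fingers": 0},{"dx": 0,"dy": 0,"dz": -11.4,"twist": 0,"fingers": 0},{"dx": 0,"dy": 0,"dz": -11.4,"twist": 0,"fingers": 0}]}}

```text
time_s: 5.12
tool_pos: [463.5, -107.4, 135.1]
ee_rot: [0.003, 0.951, 0.31, 0.003]
contact_force: [1.0, -1.3, -2.2]
finger_gap: 0.338
finger_force: 71.6
```

{"name": "jog_arm", "arguments": {"increments": [{"dx": 2,"dy": -3,"dz": -1,"twist": 0.1,"fingers": 0},{"dx": 4,"dy": -6,"dz": -1,"twist": 0.2,"fingers": 0},{"dx": 6.5,"dy": -9.5,"dz": -1,"twist": 0.3,"fingers": 0},{"dx": 9,"dy": -12.8,"dz": -1,"twist": 0.427,"fingers": 0},{"dx": 9,"dy": -12.8,"dz": -1,"twist": 0.427,"fingers": 0}]}}

```text
time_s: 5.53
tool_pos: [458.2, 53.2, 139.0]
ee_rot: [-0.0, 0.995, 0.099, -0.0]
contact_force: [0.6, 0.2, -2.7]
finger_gap: 0.329
finger_force: 71.5
```

{"name": "jog_arm", "arguments": {"increments": [{"dx": 0.7,"dy": -3.6,"dz": 0,"twist": 0.03,"fingers": 0},{"dx": 1.4,"dy": -7.2,"dz": 0,"twist": 0.06,"fingers": 0},{"dx": 2.1,"dy": -10.8,"dz": 0,"twist": 0.09,"fingers": 0},{"dx": 2.8,"dy": -14.4,"dz": 0,"twist": 0.115,"fingers": 0},{"dx": 2.8,"dy": -14.4,"dz": 0,"twist": 0.115,"fingers": 0}]}}

```text
time_s: 5.95
tool_pos: [456.9, 201.0, 138.8]
ee_rot: [-0.0, 0.999, 0.045, 0.0]
contact_force: [-1.3, -1.0, -3.5]
finger_gap: 0.328
finger_force: 71.5
```

{"name": "jog_arm", "arguments": {"increments": [{"dx": 0,"dy": 0,"dz": 0,"twist": 0,"fingers": 0},{"dx": 0,"dy": 0,"dz": 0,"twist": 0,"fingers": 0}]}}

```text
time_s: 6.12
tool_pos: [457.0, 196.0, 138.8]
ee_rot: [0.0, 0.999, 0.044, -0.001]
contact_force: [0.7, -0.2, -2.5]
finger_gap: 0.334
finger_force: 71.5
```

Run:
```python
from h import *
im,c,s=shot('w7.png'); print(s['tool_pos'],psi_of(s['ee_rot']),s['dq'].round(2))
gold(im,c)
plan((458.3,196.8,37.5,.085))
```

```text
[456.96096733 196.04275985 138.76342522] 0.08895941339442506 [-0.03 -0.01  0.    0.    0.   -0.  ]
gold [387.3 189.9] size 118.9 57.6 ang 0.089 px [320. 264.]
gold [530.5 136.1] size 302.5 6.9 ang -1.486 px [392. 127.]
gold [595.4 141.6] size 303.1 79.1 ang -1.479 px [397.  47.]
(458.3, 196.8, 37.5, 0.085): dx 0.12 dy -0.12 dz 10.14 twist 0.003 rows 2.5 q6~1.89 r 499
```

{"name": "jog_arm", "arguments": {"increments": [{"dx": 0.1,"dy": -0.1,"dz": 3.5,"twist": 0,"fingers": 0},{"dx": 0.1,"dy": -0.1,"dz": 7,"twist": 0,"fingers": 0},{"dx": 0.1,"dy": -0.1,"dz": 9,"twist": 0,"fingers": 0},{"dx": 0.1,"dy": -0.1,"dz": 10.1,"twist": 0,"fingers": 0},{"dx": 0.1,"dy": -0.1,"dz": 10.1,"twist": 0,"fingers": 0}]}}

```text
time_s: 6.58
tool_pos: [458.0, 195.7, 36.5]
ee_rot: [0.0, 0.999, 0.043, -0.001]
contact_force: [-0.1, 0.3, -2.7]
finger_gap: 0.33
finger_force: 74.6
```

{"name": "jog_arm", "arguments": {"increments": [{"dx": 0,"dy": 0,"dz": 0,"twist": 0,"fingers": 0},{"dx": 0,"dy": 0,"dz": 0,"twist": 0,"fingers": 0.43},{"dx": 0,"dy": 0,"dz": 0,"twist": 0,"fingers": 0.43},{"dx": 0,"dy": 0,"dz": 0,"twist": 0,"fingers": 0.43},{"dx": 0,"dy": 0,"dz": 0,"twist": 0,"fingers": 0.43}]}}

```text
time_s: 7.0
tool_pos: [458.6, 197.2, 38.8]
ee_rot: [-0.0, 0.999, 0.044, 0.001]
contact_force: [-0.1, -0.3, 1.5]
finger_gap: 0.428
finger_force: 0.0
```

{"name": "jog_arm", "arguments": {"increments": [{"dx": 0,"dy": 0,"dz": -3,"twist": 0,"fingers": 0.43},{"dx": 0,"dy": 0,"dz": -7,"twist": 0,"fingers": 0.43},{"dx": 0,"dy": 0,"dz": -11,"twist": 0,"fingers": 1},{"dx": 0,"dy": 0,"dz": -15,"twist": 0,"fingers": 1},{"dx": 0,"dy": 0,"dz": -15,"twist": 0,"fingers": 1}]}}

```text
time_s: 7.42
tool_pos: [460.4, 198.1, 195.2]
ee_rot: [-0.001, 0.999, 0.044, 0.005]
contact_force: [1.0, -0.2, 0.2]
finger_gap: 0.84
finger_force: 0.0
```

Run:
```python
from h import *
im,c,s=shot('w8.png'); print(s['tool_pos'],psi_of(s['ee_rot']))
gold(im,c,40)
plan((530,20,160,-.3),(622,-118,160,-.716),(623,-119,18,-.716))
```

```text
[460.43044165 198.05533069 195.15241683] 0.08813947279573311
gold [458.3 196.6] size 56.5 28.5 ang 0.104 px [322. 194.]
gold [530.6 142.2] size 271.4 6.2 ang -1.485 px [380. 131.]
gold [615.4 -96.5] size 56.5 31.1 ang -0.728 px [622.  70.]
gold [600.5 148.7] size 273.8 97.6 ang -1.467 px [384.  51.]
(530, 20, 160, -0.3): dx 5.45 dy 18.33 dz 3.21 twist 0.388 rows 4.7 q6~1.91 r 530
(622, -118, 160, -0.716): dx 12.87 dy 10.46 dz -0.00 twist 0.416 rows 4.0 q6~2.10 r 633
(623, -119, 18, -0.716): dx 0.14 dy 0.01 dz 14.20 twist 0.000 rows 3.5 q6~2.10 r 634
```

Bar A lies in the well at (458.3,196.6), size 56.5x28.5 (flat). Next is bar B.

{"name": "jog_arm", "arguments": {"increments": [{"dx": 1.2,"dy": 4,"dz": 0.7,"twist": 0.1,"fingers": 1},{"dx": 2.4,"dy": 8,"dz": 1.4,"twist": 0.2,"fingers": 1},{"dx": 3.6,"dy": 12,"dz": 2.1,"twist": 0.3,"fingers": 1},{"dx": 4.8,"dy": 16,"dz": 2.8,"twist": 0.39,"fingers": 1},{"dx": 5.5,"dy": 18.3,"dz": 3.2,"twist": 0.39,"fingers": 1}]}}

```text
time_s: 7.88
tool_pos: [529.6, 16.9, 154.9]
ee_rot: [0.0, 0.988, -0.154, -0.001]
contact_force: [0.9, 0.3, -0.2]
finger_gap: 0.999
finger_force: 0.0
```

{"name": "jog_arm", "arguments": {"increments": [{"dx": 3.2,"dy": 2.6,"dz": 0,"twist": 0.1,"fingers": 1},{"dx": 6.4,"dy": 5.2,"dz": 0,"twist": 0.2,"fingers": 1},{"dx": 9.6,"dy": 7.8,"dz": 0,"twist": 0.3,"fingers": 1},{"dx": 12.9,"dy": 10.5,"dz": 0,"twist": 0.416,"fingers": 1},{"dx": 12.9,"dy": 10.5,"dz": 0,"twist": 0.416,"fingers": 1}]}}

```text
time_s: 8.3
tool_pos: [623.7, -124.4, 155.0]
ee_rot: [0.0, 0.934, -0.356, 0.001]
contact_force: [-0.8, -0.2, -0.5]
finger_gap: 0.999
finger_force: 0.0
```

{"name": "jog_arm", "arguments": {"increments": [{"dx": 0,"dy": 0,"dz": 0,"twist": 0,"fingers": 1},{"dx": 0,"dy": 0,"dz": 0,"twist": 0,"fingers": 1}]}}

```text
time_s: 8.47
tool_pos: [620.3, -118.5, 155.1]
ee_rot: [0.0, 0.936, -0.351, -0.001]
contact_force: [0.1, -0.1, 0.6]
finger_gap: 0.995
finger_force: 0.0
```

Run:
```python
from h import *
im,c,s=shot('w9.png'); print(s['tool_pos'],psi_of(s['ee_rot']),s['dq'].round(2))
g=gold(im,c)
plan((623,-119,18,-.716))
```

```text
[ 620.27166214 -118.52780681  155.12290542] -0.71777312950551 [ 0.02 -0.02  0.01  0.   -0.   -0.  ]
gold [577.1 203.6] size 82.2 78.3 ang 0.915 px [164. 382.]
gold [675.8 223.1] size 297.4 58.1 ang 1.540 px [102. 319.]
gold [778.  241.1] size 90.3 24.3 ang -1.104 px [  5. 284.]
gold [ 626.1 -121.5] size 56.9 30.2 ang -0.717 px [319. 189.]
gold [ 593.4 -218.4] size 57.5 34.0 ang 1.519 px [419. 150.]
gold [792.  -97.9] size 112.6 10.1 ang -1.381 px [178.  68.]
gold [884.2   5.1] size 287.0 109.0 ang 1.514 px [56. 72.]
(623, -119, 18, -0.716): dx 0.28 dy -0.10 dz 13.75 twist -0.001 rows 3.4 q6~2.10 r 634
```

{"name": "jog_arm", "arguments": {"increments": [{"dx": 0.5,"dy": -0.1,"dz": 4,"twist": 0,"fingers": 1},{"dx": 0.5,"dy": -0.1,"dz": 8,"twist": 0,"fingers": 1},{"dx": 0.5,"dy": -0.1,"dz": 11.5,"twist": 0,"fingers": 1},{"dx": 0.5,"dy": -0.1,"dz": 13.7,"twist": 0,"fingers": 1},{"dx": 0.5,"dy": -0.1,"dz": 13.7,"twist": 0,"fingers": 1}]}}

```text
time_s: 8.93
tool_pos: [622.9, -119.3, 14.9]
ee_rot: [0.0, 0.937, -0.35, -0.004]
contact_force: [-0.9, 0.4, 0.1]
finger_gap: 1.002
finger_force: 0.0
```

{"name": "jog_arm", "arguments": {"increments": [{"dx": 0,"dy": 0,"dz": 0,"twist": 0,"fingers": 0},{"dx": 0,"dy": 0,"dz": 0,"twist": 0,"fingers": 0},{"dx": 0,"dy": 0,"dz": 0,"twist": 0,"fingers": 0},{"dx": 0,"dy": 0,"dz": 0,"twist": 0,"fingers": 0},{"dx": 0,"dy": 0,"dz": 0,"twist": 0,"fingers": 0}]}}

```text
time_s: 9.35
tool_pos: [626.1, -121.4, 21.2]
ee_rot: [-0.0, 0.936, -0.351, 0.001]
contact_force: [-4.1, 1.5, 7.7]
finger_gap: 0.33
finger_force: 69.4
```

{"name": "jog_arm", "arguments": {"increments": [{"dx": 0,"dy": 0,"dz": 0,"twist": 0,"fingers": 0},{"dx": 0,"dy": 0,"dz": 0,"twist": 0,"fingers": 0},{"dx": 0,"dy": 0,"dz": -3,"twist": 0,"fingers": 0},{"dx": 0,"dy": 0,"dz": -7,"twist": 0,"fingers": 0},{"dx": 0,"dy": 0,"dz": -11,"twist": 0,"fingers": 0}]}}

```text
time_s: 9.77
tool_pos: [624.7, -121.1, 130.1]
ee_rot: [0.0, 0.936, -0.351, -0.001]
contact_force: [1.0, -0.6, -4.0]
finger_gap: 0.326
finger_force: 71.3
```

Run:
```python
from h import *
s=read_state(); print(s['tool_pos'],psi_of(s['ee_rot']))
plan((545,0,145,-.25),(463,142,145,.085),(463,142,38.5,.085))
```

```text
[ 624.71322917 -121.11601665  130.13370036] -0.7182454769494864
(545, 0, 145, -0.25): dx -13.97 dy -3.87 dz -1.49 twist -0.468 rows 3.8 q6~1.82 r 545
(463, 142, 145, 0.085): dx -11.46 dy -11.73 dz -0.00 twist -0.335 rows 4.0 q6~1.78 r 484
(463, 142, 38.5, 0.085): dx 0.00 dy 0.00 dz 10.65 twist 0.000 rows 2.6 q6~1.78 r 484
```

{"name": "jog_arm", "arguments": {"increments": [{"dx": -3.5,"dy": -1,"dz": -1.5,"twist": -0.1,"fingers": 0},{"dx": -7,"dy": -2,"dz": -1.5,"twist": -0.2,"fingers": 0},{"dx": -10.5,"dy": -3,"dz": -1.5,"twist": -0.3,"fingers": 0},{"dx": -14,"dy": -3.9,"dz": -1.5,"twist": -0.42,"fingers": 0},{"dx": -14,"dy": -3.9,"dz": -1.5,"twist": -0.468,"fingers": 0}]}}

```text
time_s: 10.18
tool_pos: [541.6, 4.3, 144.7]
ee_rot: [-0.0, 0.993, -0.12, -0.002]
contact_force: [0.5, 0.4, -4.0]
finger_gap: 0.331
finger_force: 71.3
```

{"name": "jog_arm", "arguments": {"increments": [{"dx": -2.8,"dy": -2.8,"dz": 0,"twist": -0.08,"fingers": 0},{"dx": -5.6,"dy": -5.8,"dz": 0,"twist": -0.16,"fingers": 0},{"dx": -8.5,"dy": -8.7,"dz": 0,"twist": -0.25,"fingers": 0},{"dx": -11.5,"dy": -11.7,"dz": 0,"twist": -0.335,"fingers": 0},{"dx": -11.5,"dy": -11.7,"dz": 0,"twist": -0.335,"fingers": 0}]}}

```text
time_s: 10.6
tool_pos: [459.2, 146.2, 144.6]
ee_rot: [-0.0, 0.999, 0.047, -0.001]
contact_force: [-0.2, -0.8, -3.6]
finger_gap: 0.331
finger_force: 71.5
```

{"name": "jog_arm", "arguments": {"increments": [{"dx": 0,"dy": 0,"dz": 0,"twist": 0,"fingers": 0},{"dx": 0,"dy": 0,"dz": 0,"twist": 0,"fingers": 0}]}}

```text
time_s: 10.77
tool_pos: [463.6, 142.1, 144.7]
ee_rot: [0.0, 0.999, 0.043, 0.001]
contact_force: [0.8, 0.0, -4.1]
finger_gap: 0.328
finger_force: 71.5
```

Run:
```python
from h import *
s=read_state(); print(s['tool_pos'],psi_of(s['ee_rot']),s['contact_force'],s['finger_gap'])
plan((463,142,41.5,.085))
```

```text
[463.55405756 142.0869703  144.70066029] 0.08504841256614812 [ 0.77238767  0.01107969 -4.14594565] 0.32802439722277155
(463, 142, 41.5, 0.085): dx -0.06 dy 0.00 dz 10.32 twist 0.000 rows 2.5 q6~1.78 r 484
```

{"name": "jog_arm", "arguments": {"increments": [{"dx": 0,"dy": 0,"dz": 3.5,"twist": 0,"fingers": 0},{"dx": 0,"dy": 0,"dz": 7,"twist": 0,"fingers": 0},{"dx": 0,"dy": 0,"dz": 9.2,"twist": 0,"fingers": 0},{"dx": 0,"dy": 0,"dz": 10.3,"twist": 0,"fingers": 0},{"dx": 0,"dy": 0,"dz": 10.3,"twist": 0,"fingers": 0}]}}

```text
time_s: 11.18
tool_pos: [463.8, 140.6, 39.9]
ee_rot: [0.0, 0.999, 0.041, -0.001]
contact_force: [0.1, -0.1, -3.3]
finger_gap: 0.327
finger_force: 77.8
```

{"name": "jog_arm", "arguments": {"increments": [{"dx": 0,"dy": 0,"dz": 0,"twist": 0,"fingers": 0},{"dx": 0,"dy": 0,"dz": 0,"twist": 0,"fingers": 0.43},{"dx": 0,"dy": 0,"dz": 0,"twist": 0,"fingers": 0.43},{"dx": 0,"dy": 0,"dz": 0,"twist": 0,"fingers": 0.43},{"dx": 0,"dy": 0,"dz": 0,"twist": 0,"fingers": 0.43}]}}

```text
time_s: 11.6
tool_pos: [463.7, 141.8, 41.6]
ee_rot: [-0.0, 0.999, 0.042, 0.0]
contact_force: [-0.8, 0.7, 0.6]
finger_gap: 0.432
finger_force: 0.0
```

{"name": "jog_arm", "arguments": {"increments": [{"dx": 0,"dy": 0,"dz": -3,"twist": 0,"fingers": 0.43},{"dx": 0,"dy": 0,"dz": -7,"twist": 0,"fingers": 0.43},{"dx": 0,"dy": 0,"dz": -11,"twist": 0,"fingers": 1},{"dx": 0,"dy": 0,"dz": -15,"twist": 0,"fingers": 1},{"dx": 0,"dy": 0,"dz": -15,"twist": 0,"fingers": 1}]}}

```text
time_s: 12.02
tool_pos: [465.5, 142.5, 198.0]
ee_rot: [-0.001, 0.999, 0.043, 0.005]
contact_force: [0.6, -0.4, 0.5]
finger_gap: 0.838
finger_force: 0.0
```

Run:
```python
from h import *
im,c,s=shot('w10.png'); print(s['tool_pos'],psi_of(s['ee_rot']))
gold(im,c,40)
plan((500,-10,170,.6),(550,-150,170,1.05),(591,-217,150,1.517))
```

```text
[465.46930312 142.46616973 198.01197795] 0.0850275113960797
gold [457.9 195.9] size 56.9 29.5 ang 0.079 px [270. 194.]
gold [464.3 141. ] size 55.5 29.1 ang 0.086 px [322. 193.]
gold [530.1 147.4] size 272.0 6.2 ang -1.485 px [321. 131.]
gold [ 588.5 -176.2] size 35.4 30.4 ang 1.536 px [629. 109.]
gold [601.1 153.7] size 272.3 96.0 ang -1.484 px [321.  52.]
(500, -10, 170, 0.6): dx 2.24 dy 15.47 dz 2.51 twist -0.515 rows 4.2 q6~0.95 r 500
(550, -150, 170, 1.05): dx -3.78 dy 14.38 dz -0.00 twist -0.450 rows 3.6 q6~0.25 r 570
(591, -217, 150, 1.517): dx -3.77 dy 6.89 dz 2.00 twist -0.467 rows 3.8 q6~-0.30 r 630
```

Bars A and B are in place. Now bar C.

{"name": "jog_arm", "arguments": {"increments": [{"dx": 0.5,"dy": 3.7,"dz": 0.5,"twist": -0.12,"fingers": 1},{"dx": 1,"dy": 7.5,"dz": 1,"twist": -0.24,"fingers": 1},{"dx": 1.6,"dy": 11.2,"dz": 1.7,"twist": -0.36,"fingers": 1},{"dx": 2.2,"dy": 14.8,"dz": 2.3,"twist": -0.48,"fingers": 1},{"dx": 2.2,"dy": 15.5,"dz": 2.5,"twist": -0.515,"fingers": 1}]}}

```text
time_s: 12.48
tool_pos: [498.9, -14.0, 164.9]
ee_rot: [0.0, 0.955, 0.297, -0.0]
contact_force: [-0.6, 0.2, -0.1]
finger_gap: 1.0
finger_force: 0.0
```

{"name": "jog_arm", "arguments": {"increments": [{"dx": -0.9,"dy": 3.6,"dz": 0,"twist": -0.1,"fingers": 1},{"dx": -1.8,"dy": 7.2,"dz": 0,"twist": -0.22,"fingers": 1},{"dx": -2.8,"dy": 10.8,"dz": 0,"twist": -0.34,"fingers": 1},{"dx": -3.8,"dy": 14.4,"dz": 0,"twist": -0.45,"fingers": 1},{"dx": -3.8,"dy": 14.4,"dz": 0,"twist": -0.45,"fingers": 1}]}}

```text
time_s: 12.9
tool_pos: [549.8, -156.1, 165.2]
ee_rot: [0.001, 0.864, 0.503, 0.0]
contact_force: [-1.7, -0.2, 0.3]
finger_gap: 0.997
finger_force: 0.0
```

{"name": "jog_arm", "arguments": {"increments": [{"dx": -1,"dy": 1.8,"dz": 1,"twist": -0.12,"fingers": 1},{"dx": -2,"dy": 3.6,"dz": 2,"twist": -0.24,"fingers": 1},{"dx": -3,"dy": 5.4,"dz": 2,"twist": -0.36,"fingers": 1},{"dx": -3.8,"dy": 6.9,"dz": 2,"twist": -0.467,"fingers": 1},{"dx": -3.8,"dy": 6.9,"dz": 2,"twist": -0.467,"fingers": 1}]}}

```text
time_s: 13.32
tool_pos: [590.0, -220.2, 144.9]
ee_rot: [-0.0, 0.724, 0.689, -0.0]
contact_force: [-0.2, 0.0, 0.2]
finger_gap: 1.0
finger_force: 0.0
```

{"name": "jog_arm", "arguments": {"increments": [{"dx": 0,"dy": 0,"dz": 0,"twist": 0,"fingers": 1},{"dx": 0,"dy": 0,"dz": 0,"twist": 0,"fingers": 1}]}}

```text
time_s: 13.48
tool_pos: [588.5, -217.4, 145.6]
ee_rot: [-0.001, 0.727, 0.687, -0.0]
contact_force: [0.0, 0.7, -0.0]
finger_gap: 1.002
finger_force: 0.0
```

Run:
```python
from h import *
im,c,s=shot('w11.png'); print(s['tool_pos'],psi_of(s['ee_rot']),s['dq'].round(2))
g=gold(im,c)
plan((591.5,-218.5,17,1.517))
```

```text
[ 588.5451676  -217.43239587  145.55385724] 1.514354486261307 [ 0.01 -0.01  0.   -0.    0.   -0.01]
gold [ 903.2 -386. ] size 274.0 123.3 ang -1.242 px [596. 295.]
gold [ 591.7 -217.3] size 57.9 30.6 ang 1.516 px [322. 198.]
gold [ 856.1 -158.7] size 215.1 86.6 ang -1.332 px [608. 111.]
gold [ 790.8 -103.2] size 99.2 10.4 ang -1.382 px [544.  58.]
(591.5, -218.5, 17, 1.517): dx -0.10 dy 0.29 dz 12.88 twist -0.002 rows 3.1 q6~-0.30 r 631
```

{"name": "jog_arm", "arguments": {"increments": [{"dx": 0,"dy": 0.3,"dz": 4,"twist": 0,"fingers": 1},{"dx": 0,"dy": 0.3,"dz": 8,"twist": 0,"fingers": 1},{"dx": 0,"dy": 0.3,"dz": 11,"twist": 0,"fingers": 1},{"dx": 0,"dy": 0.3,"dz": 12.7,"twist": 0,"fingers": 1},{"dx": 0,"dy": 0.3,"dz": 12.7,"twist": 0,"fingers": 1}]}}

```text
time_s: 13.95
tool_pos: [590.3, -216.8, 15.7]
ee_rot: [-0.003, 0.726, 0.687, -0.001]
contact_force: [0.1, 0.4, 0.0]
finger_gap: 0.999
finger_force: 0.0
```

{"name": "jog_arm", "arguments": {"increments": [{"dx": 0,"dy": 0,"dz": 0,"twist": 0,"fingers": 0},{"dx": 0,"dy": 0,"dz": 0,"twist": 0,"fingers": 0},{"dx": 0,"dy": 0,"dz": 0,"twist": 0,"fingers": 0},{"dx": 0,"dy": 0,"dz": 0,"twist": 0,"fingers": 0},{"dx": 0,"dy": 0,"dz": 0,"twist": 0,"fingers": 0}]}}

```text
time_s: 14.37
tool_pos: [592.6, -218.5, 20.9]
ee_rot: [0.001, 0.726, 0.688, 0.0]
contact_force: [-1.3, 1.5, 5.8]
finger_gap: 0.329
finger_force: 69.9
```

{"name": "jog_arm", "arguments": {"increments": [{"dx": 0,"dy": 0,"dz": 0,"twist": 0,"fingers": 0},{"dx": 0,"dy": 0,"dz": 0,"twist": 0,"fingers": 0},{"dx": 0,"dy": 0,"dz": -3,"twist": 0,"fingers": 0},{"dx": 0,"dy": 0,"dz": -7,"twist": 0,"fingers": 0},{"dx": 0,"dy": 0,"dz": -11.5,"twist": 0,"fingers": 0}]}}

```text
time_s: 14.78
tool_pos: [591.4, -218.0, 131.6]
ee_rot: [-0.001, 0.726, 0.688, -0.0]
contact_force: [1.4, -0.6, -3.3]
finger_gap: 0.331
finger_force: 70.6
```

Run:
```python
from h import *
s=read_state(); print(s['tool_pos'],psi_of(s['ee_rot']))
plan((555,-130,145,1.03),(510,-20,145,.55),(467.7,87.2,145,.085),(467.7,87.2,41,.085))
```

```text
[ 591.41218842 -218.00607772  131.59077906] 1.5165910034171846
(555, -130, 145, 1.03): dx 8.59 dy -4.11 dz -1.34 twist 0.487 rows 3.9 q6~0.31 r 570
(510, -20, 145, 0.55): dx 7.11 dy -9.52 dz -0.00 twist 0.480 rows 3.9 q6~0.98 r 510
(467.7, 87.2, 145, 0.085): dx 2.00 dy -11.35 dz -0.00 twist 0.465 rows 3.7 q6~1.67 r 476
(467.7, 87.2, 41, 0.085): dx 0.00 dy 0.00 dz 10.40 twist 0.000 rows 2.5 q6~1.67 r 476
```

{"name": "jog_arm", "arguments": {"increments": [{"dx": 2.1,"dy": -1,"dz": -1,"twist": 0.12,"fingers": 0},{"dx": 4.3,"dy": -2,"dz": -1.3,"twist": 0.24,"fingers": 0},{"dx": 6.4,"dy": -3,"dz": -1.3,"twist": 0.36,"fingers": 0},{"dx": 8.6,"dy": -4.1,"dz": -1.3,"twist": 0.487,"fingers": 0},{"dx": 8.6,"dy": -4.1,"dz": -1.3,"twist": 0.487,"fingers": 0}]}}

```text
time_s: 15.2
tool_pos: [553.8, -127.0, 144.4]
ee_rot: [-0.001, 0.872, 0.489, -0.0]
contact_force: [0.9, -0.2, -3.3]
finger_gap: 0.328
finger_force: 70.7
```

{"name": "jog_arm", "arguments": {"increments": [{"dx": 1.8,"dy": -2.4,"dz": 0,"twist": 0.12,"fingers": 0},{"dx": 3.6,"dy": -4.8,"dz": 0,"twist": 0.24,"fingers": 0},{"dx": 5.4,"dy": -7.2,"dz": 0,"twist": 0.36,"fingers": 0},{"dx": 7.1,"dy": -9.5,"dz": 0,"twist": 0.48,"fingers": 0},{"dx": 7.1,"dy": -9.5,"dz": 0,"twist": 0.48,"fingers": 0}]}}

```text
time_s: 15.62
tool_pos: [508.8, -17.3, 144.2]
ee_rot: [-0.001, 0.963, 0.269, -0.001]
contact_force: [0.7, 0.4, -2.6]
finger_gap: 0.33
finger_force: 70.8
```

{"name": "jog_arm", "arguments": {"increments": [{"dx": 0.5,"dy": -2.8,"dz": 0,"twist": 0.12,"fingers": 0},{"dx": 1,"dy": -5.7,"dz": 0,"twist": 0.24,"fingers": 0},{"dx": 1.5,"dy": -8.5,"dz": 0,"twist": 0.36,"fingers": 0},{"dx": 2,"dy": -11.3,"dz": 0,"twist": 0.465,"fingers": 0},{"dx": 2,"dy": -11.3,"dz": 0,"twist": 0.465,"fingers": 0}]}}

```text
time_s: 16.03
tool_pos: [467.4, 89.1, 144.2]
ee_rot: [-0.0, 0.999, 0.04, -0.0]
contact_force: [0.4, -0.5, -2.6]
finger_gap: 0.327
finger_force: 74.8
```

{"name": "jog_arm", "arguments": {"increments": [{"dx": 0,"dy": 0,"dz": 0,"twist": 0,"fingers": 0},{"dx": 0,"dy": 0,"dz": 0,"twist": 0,"fingers": 0}]}}

```text
time_s: 16.2
tool_pos: [469.6, 86.0, 144.2]
ee_rot: [0.0, 0.999, 0.044, 0.0]
contact_force: [0.3, 0.5, -2.9]
finger_gap: 0.329
finger_force: 74.8
```

Run:
```python
from h import *
s=read_state(); print(s['tool_pos'],psi_of(s['ee_rot']),s['contact_force'],s['finger_gap'])
plan((467.7,87.2,41.3,.085))
```

```text
[469.58405065  85.98032584 144.2038663 ] 0.08787709779596063 [ 0.30998145  0.52676915 -2.92586519] 0.32861247553649503
(467.7, 87.2, 41.3, 0.085): dx -0.18 dy -0.14 dz 10.29 twist 0.003 rows 2.5 q6~1.67 r 476
```

{"name": "jog_arm", "arguments": {"increments": [{"dx": -0.2,"dy": -0.1,"dz": 3.5,"twist": 0,"fingers": 0},{"dx": -0.2,"dy": -0.1,"dz": 7,"twist": 0,"fingers": 0},{"dx": -0.2,"dy": -0.1,"dz": 9.2,"twist": 0,"fingers": 0},{"dx": -0.2,"dy": -0.1,"dz": 10.3,"twist": 0,"fingers": 0},{"dx": -0.2,"dy": -0.1,"dz": 10.3,"twist": 0,"fingers": 0}]}}

```text
time_s: 16.62
tool_pos: [467.4, 85.9, 39.4]
ee_rot: [0.0, 0.999, 0.043, -0.001]
contact_force: [0.7, 0.0, -2.5]
finger_gap: 0.326
finger_force: 82.2
```

{"name": "jog_arm", "arguments": {"increments": [{"dx": 0,"dy": 0,"dz": 0,"twist": 0,"fingers": 0},{"dx": 0,"dy": 0,"dz": 0,"twist": 0,"fingers": 0.43},{"dx": 0,"dy": 0,"dz": 0,"twist": 0,"fingers": 0.43},{"dx": 0,"dy": 0,"dz": 0,"twist": 0,"fingers": 0.43},{"dx": 0,"dy": 0,"dz": 0,"twist": 0,"fingers": 0.43}]}}

```text
time_s: 17.03
tool_pos: [467.3, 87.0, 41.3]
ee_rot: [0.0, 0.999, 0.042, 0.0]
contact_force: [0.1, -0.7, 0.1]
finger_gap: 0.431
finger_force: 0.0
```

{"name": "jog_arm", "arguments": {"increments": [{"dx": 0,"dy": 0,"dz": -3,"twist": 0,"fingers": 0.43},{"dx": 0,"dy": 0,"dz": -7,"twist": 0,"fingers": 0.43},{"dx": 0,"dy": 0,"dz": -11,"twist": 0,"fingers": 1},{"dx": 0,"dy": 0,"dz": -15,"twist": 0,"fingers": 1},{"dx": 0,"dy": 0,"dz": -15,"twist": 0,"fingers": 1}]}}

```text
time_s: 17.45
tool_pos: [469.1, 87.4, 197.6]
ee_rot: [0.0, 0.999, 0.043, 0.005]
contact_force: [0.2, 0.5, 0.7]
finger_gap: 0.843
finger_force: 0.0
```

Run:
```python
from h import *
im,c,s=shot('w12.png'); print(s['tool_pos'],psi_of(s['ee_rot']))
gold(im,c,40)
# side-view height check by gold triangulation
for n in('scene','side'):
    im=save(n,n+'1.png')
```

```text
[469.11381567  87.36484628 197.60020103] 0.08540713955182286
gold [458.7 195.2] size 56.4 30.5 ang 0.063 px [220. 193.]
gold [468.5  86.6] size 56.7 28.6 ang 0.098 px [321. 193.]
gold [485.4 144.4] size 56.5 29.6 ang 0.086 px [268. 172.]
gold [529.8 152.7] size 271.7 6.6 ang -1.480 px [263. 130.]
gold [599.8 158.4] size 273.0 96.3 ang -1.500 px [259.  51.]
```

View pics/w12.png

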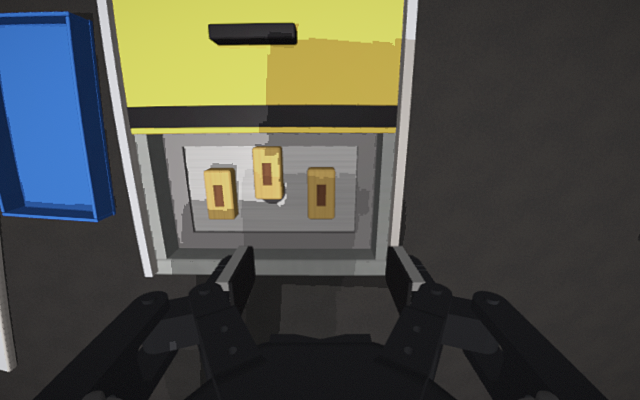

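The middle bar was knocked about 22 mm toward the cover but is still on the floor, at (485,144) with full flat size. The bars are at px (220,193), (268,172) and (321,193), and the cover grip is at (253,34). All centres are within the floor limits. Next I grip the cover handle.

Run:
```python
from h import *
s=read_state(); print(s['tool_pos'])
w=R.from_euler('z',-.085).as_matrix()
for p in [(458.7,195.2),(468.5,86.6),(485.4,144.4)]: print((w@(np.array([*p,0])-[463,142,0])).round(1)[:2])
plan((515,110,200,.6),(560,135,180,1.1),(606,155.5,150,1.656),(606,155.5,79,1.656))
```

```text
[466.74189161  87.15345719 191.22003253]
[ 0.2 53.4]
[  0.8 -55.7]
[22.5  0.5]
(515, 110, 200, 0.6): dx 5.00 dy -1.87 dz -0.88 twist -0.515 rows 4.2 q6~1.18 r 527
(560, 135, 180, 1.1): dx 5.13 dy 0.48 dz 2.00 twist -0.500 rows 4.0 q6~0.71 r 576
(606, 155.5, 150, 1.656): dx 3.91 dy 3.17 dz 3.00 twist -0.556 rows 4.5 q6~0.17 r 626
(606, 155.5, 79, 1.656): dx 0.00 dy 0.00 dz 7.10 twist 0.000 rows 1.7 q6~0.17 r 626
```

{"name": "jog_arm", "arguments": {"increments": [{"dx": 5,"dy": -1.9,"dz": -0.9,"twist": -0.515,"fingers": 1},{"dx": 5,"dy": -1.9,"dz": -0.9,"twist": -0.515,"fingers": 1},{"dx": 5,"dy": -1.9,"dz": -0.9,"twist": -0.515,"fingers": 1},{"dx": 5,"dy": -1.9,"dz": -0.9,"twist": -0.515,"fingers": 1},{"dx": 5,"dy": -1.9,"dz": -0.9,"twist": -0.515,"fingers": 1}]}}

```text
time_s: 18.02
tool_pos: [514.7, 110.4, 198.1]
ee_rot: [-0.0, 0.954, 0.298, -0.002]
contact_force: [-0.6, -0.1, -0.0]
finger_gap: 1.003
finger_force: 0.0
```

{"name": "jog_arm", "arguments": {"increments": [{"dx": 5.1,"dy": 0.5,"dz": 2,"twist": -0.5,"fingers": 1},{"dx": 5.1,"dy": 0.5,"dz": 2,"twist": -0.5,"fingers": 1},{"dx": 5.1,"dy": 0.5,"dz": 2,"twist": -0.5,"fingers": 1},{"dx": 5.1,"dy": 0.5,"dz": 2,"twist": -0.5,"fingers": 1},{"dx": 5.1,"dy": 0.5,"dz": 2,"twist": -0.5,"fingers": 1}]}}

```text
time_s: 18.43
tool_pos: [559.7, 134.9, 178.4]
ee_rot: [-0.001, 0.852, 0.524, -0.001]
contact_force: [0.6, -0.5, 0.5]
finger_gap: 1.001
finger_force: 0.0
```

{"name": "jog_arm", "arguments": {"increments": [{"dx": 3.9,"dy": 3.2,"dz": 3,"twist": -0.556,"fingers": 1},{"dx": 3.9,"dy": 3.2,"dz": 3,"twist": -0.556,"fingers": 1},{"dx": 3.9,"dy": 3.2,"dz": 3,"twist": -0.556,"fingers": 1},{"dx": 3.9,"dy": 3.2,"dz": 3,"twist": -0.556,"fingers": 1},{"dx": 3.9,"dy": 3.2,"dz": 3,"twist": -0.556,"fingers": 1}]}}

```text
time_s: 18.85
tool_pos: [606.0, 155.1, 148.6]
ee_rot: [-0.001, 0.677, 0.736, -0.001]
contact_force: [-0.0, -0.4, -0.2]
finger_gap: 0.999
finger_force: 0.0
```

{"name": "jog_arm", "arguments": {"increments": [{"dx": 0,"dy": 0,"dz": 0,"twist": 0,"fingers": 1},{"dx": 0,"dy": 0,"dz": 0,"twist": 0,"fingers": 1}]}}

```text
time_s: 19.02
tool_pos: [606.0, 155.0, 149.4]
ee_rot: [-0.0, 0.679, 0.734, -0.0]
contact_force: [0.3, -0.2, 0.2]
finger_gap: 1.004
finger_force: 0.0
```

Run:
```python
from h import *
im,c,s=shot('w13.png'); print(s['tool_pos'],psi_of(s['ee_rot']))
m=cv2.inRange(cv2.cvtColor(np.ascontiguousarray(im),cv2.COLOR_RGB2HSV),(0,0,0),(179,255,60))
for k in cv2.findContours(m,cv2.RETR_EXTERNAL,cv2.CHAIN_APPROX_NONE)[0]:
    if 200<cv2.contourArea(k)<8000:
        r=cv2.minAreaRect(onz(c,k[:,0],84)[:,:2].astype(np.float32)); print(np.round(r[0],1),np.round(r[1],1),k[:,0].mean(0))
plan((606,155.5,80,1.656))
```

```text
[606.02148039 155.0407223  149.40998785] 1.649008601371621
(606, 155.5, 80, 1.656): dx 0.04 dy -0.01 dz 6.96 twist -0.006 rows 1.7 q6~0.17 r 626
```

{"name": "jog_arm", "arguments": {"increments": [{"dx": 0,"dy": 0,"dz": 3,"twist": 0,"fingers": 1},{"dx": 0,"dy": 0,"dz": 5.5,"twist": 0,"fingers": 1},{"dx": 0,"dy": 0,"dz": 6.9,"twist": 0,"fingers": 1},{"dx": 0,"dy": 0,"dz": 6.9,"twist": 0,"fingers": 1}]}}

```text
time_s: 19.4
tool_pos: [604.9, 154.9, 77.9]
ee_rot: [-0.002, 0.678, 0.735, -0.002]
contact_force: [-0.9, 0.3, -0.3]
finger_gap: 0.998
finger_force: 0.0
```

{"name": "jog_arm", "arguments": {"increments": [{"dx": 0,"dy": 0,"dz": 0,"twist": 0,"fingers": 0},{"dx": 0,"dy": 0,"dz": 0,"twist": 0,"fingers": 0},{"dx": 0,"dy": 0,"dz": 0,"twist": 0,"fingers": 0},{"dx": 0,"dy": 0,"dz": 0,"twist": 0,"fingers": 0},{"dx": 0,"dy": 0,"dz": 0,"twist": 0,"fingers": 0}], "newtons": 40}}

```text
time_s: 19.82
tool_pos: [606.6, 155.2, 81.8]
ee_rot: [0.0, 0.677, 0.736, 0.001]
contact_force: [-0.3, 0.4, -0.4]
finger_gap: 0.298
finger_force: 0.0
```

{"name": "jog_arm", "arguments": {"increments": [{"dx": 0,"dy": 0,"dz": 0,"twist": 0,"fingers": 0},{"dx": 0,"dy": 0,"dz": 0,"twist": 0,"fingers": 0},{"dx": 0,"dy": 0,"dz": 0,"twist": 0,"fingers": 0},{"dx": 0,"dy": 0,"dz": 0,"twist": 0,"fingers": 0},{"dx": 0,"dy": 0,"dz": 0,"twist": 0,"fingers": 0}]}}

```text
time_s: 20.23
tool_pos: [606.6, 155.2, 81.6]
ee_rot: [0.0, 0.676, 0.736, 0.0]
contact_force: [0.4, -0.7, 6.9]
finger_gap: 0.128
finger_force: 40.0
```

{"name": "jog_arm", "arguments": {"increments": [{"dx": 0,"dy": -1.5,"dz": 0,"twist": 0,"fingers": 0},{"dx": 0,"dy": -3.5,"dz": 0,"twist": 0,"fingers": 0},{"dx": 0,"dy": -5.5,"dz": 0,"twist": 0,"fingers": 0},{"dx": 0,"dy": -7.5,"dz": 0,"twist": 0,"fingers": 0},{"dx": 0,"dy": -9.5,"dz": 0,"twist": 0,"fingers": 0}]}}

```text
time_s: 20.65
tool_pos: [512.0, 147.3, 81.6]
ee_rot: [0.001, 0.677, 0.736, 0.001]
contact_force: [3.9, 2.4, 1.8]
finger_gap: 0.127
finger_force: 41.1
```

{"name": "jog_arm", "arguments": {"increments": [{"dx": 0,"dy": -1.5,"dz": 0,"twist": 0,"fingers": 0},{"dx": 0,"dy": -3,"dz": 0,"twist": 0,"fingers": 0},{"dx": 0,"dy": -4.2,"dz": 0,"twist": 0,"fingers": 0},{"dx": 0,"dy": -5.2,"dz": 0,"twist": 0,"fingers": 0},{"dx": 0,"dy": -5.5,"dz": 0,"twist": 0,"fingers": 0}]}}

```text
time_s: 21.07
tool_pos: [461.9, 143.1, 82.1]
ee_rot: [0.005, 0.676, 0.736, 0.006]
contact_force: [33.0, 2.6, -21.6]
finger_gap: 0.131
finger_force: 43.3
```

{"name": "jog_arm", "arguments": {"increments": [{"dx": 0,"dy": 0,"dz": 0,"twist": 0,"fingers": 0},{"dx": 0,"dy": 0,"dz": 0,"twist": 0,"fingers": 0},{"dx": 0,"dy": 0,"dz": 0,"twist": 0,"fingers": 0}]}}

```text
time_s: 21.32
tool_pos: [462.0, 143.1, 82.0]
ee_rot: [0.004, 0.677, 0.736, 0.005]
contact_force: [20.8, 2.7, -5.3]
finger_gap: 0.123
finger_force: 45.4
```

The cover is shut: the handle stopped at (462,143), about 145 mm along, with a 21 N stop reaction. I relieve the load, release, and head for the pedal with the fingers shut.

{"name": "jog_arm", "arguments": {"increments": [{"dx": 0,"dy": 0.4,"dz": 0,"twist": 0,"fingers": 0},{"dx": 0,"dy": 0.4,"dz": 0,"twist": 0,"fingers": 0.4},{"dx": 0,"dy": 0.4,"dz": 0,"twist": 0,"fingers": 0.4},{"dx": 0,"dy": 0.4,"dz": 0,"twist": 0,"fingers": 0.4},{"dx": 0,"dy": 0.4,"dz": 0,"twist": 0,"fingers": 0.4}]}}

```text
time_s: 21.73
tool_pos: [460.5, 142.8, 80.8]
ee_rot: [-0.0, 0.676, 0.737, -0.0]
contact_force: [-0.5, -0.1, -0.2]
finger_gap: 0.402
finger_force: 0.0
```

{"name": "jog_arm", "arguments": {"increments": [{"dx": 0,"dy": 0,"dz": -2,"twist": 0,"fingers": 0.4},{"dx": 0,"dy": 0,"dz": -5,"twist": 0,"fingers": 0.4},{"dx": 0,"dy": 0,"dz": -9,"twist": 0,"fingers": 0.4},{"dx": 0,"dy": 0,"dz": -12,"twist": 0,"fingers": 0.4},{"dx": 0,"dy": 0,"dz": -12,"twist": 0,"fingers": 0.4}]}}

```text
time_s: 22.15
tool_pos: [462.4, 143.2, 206.0]
ee_rot: [0.002, 0.676, 0.737, 0.003]
contact_force: [0.1, 0.1, 0.6]
finger_gap: 0.401
finger_force: 0.0
```

Run:
```python
from h import *
im,c,s=shot('w14.png'); print(s['tool_pos'],psi_of(s['ee_rot']))
plan((475,10,190,1.656),(480,-170,180,1.656),(480,-300,180,1.656),(480,-408,110,1.656))
a=save('scene','scene2.png')[80:320,200:420]; cv2.imwrite('pics/c2.png',np.hstack([cv2.resize(a[:,:,::-1],None,fx=2,fy=2), cv2.resize(cv2.imread('pics/w14.png'),None,fx=.5,fy=.5,interpolation=3).repeat(1,0) if False else np.zeros((480,1,3),np.uint8)]))
```

```text
[462.36226913 143.17633726 205.98229005] 1.656009331094255
(475, 10, 190, 1.656): dx -13.36 dy 0.21 dz 1.35 twist -0.000 rows 3.3 q6~-0.06 r 475
(480, -170, 180, 1.656): dx -17.98 dy -1.03 dz 1.00 twist 0.000 rows 4.4 q6~-0.43 r 509
(480, -300, 180, 1.656): dx -12.95 dy -1.11 dz -0.00 twist 0.000 rows 3.2 q6~-0.64 r 566
(480, -408, 110, 1.656): dx -10.76 dy -0.92 dz 7.00 twist 0.000 rows 3.1 q6~-0.79 r 630
```

View pics/c2.png

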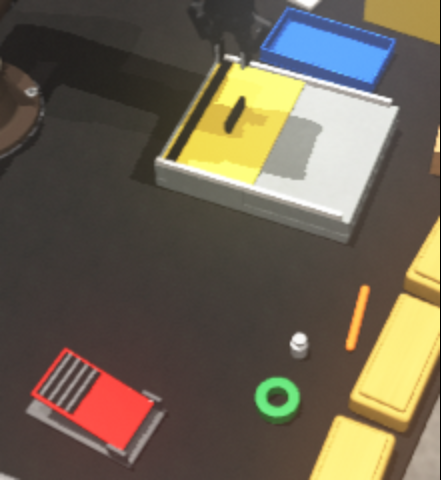

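The cover is fully forward over the well; the handle is at crop (235,115). The pad centre is at crop (70,382), which is scene px (235,271). I check its height from two views, then move to it.

Run:
```python
from h import *
b=load('w2.png')[1]
print(tri([cam('scene'),b],[(235,271),(271,268)]))
```

```text
(array([ 482.98748396, -406.92787939,   65.61408068]), [array([-0.5, -0.2]), array([ 1. , -0.4])])
```

{"name": "jog_arm", "arguments": {"increments": [{"dx": -3.5,"dy": 0.1,"dz": 0.3,"twist": 0,"fingers": 0},{"dx": -7,"dy": 0.1,"dz": 0.6,"twist": 0,"fingers": 0},{"dx": -10.5,"dy": 0.2,"dz": 1,"twist": 0,"fingers": 0},{"dx": -13.4,"dy": 0.2,"dz": 1.3,"twist": 0,"fingers": 0},{"dx": -13.4,"dy": 0.2,"dz": 1.3,"twist": 0,"fingers": 0}]}}

```text
time_s: 22.67
tool_pos: [473.9, 5.9, 186.0]
ee_rot: [-0.001, 0.678, 0.735, -0.001]
contact_force: [-0.5, -0.4, -0.2]
finger_gap: 0.002
finger_force: 0.0
```

{"name": "jog_arm", "arguments": {"increments": [{"dx": -3.8,"dy": -0.2,"dz": 0.2,"twist": 0,"fingers": 0},{"dx": -7.6,"dy": -0.4,"dz": 0.4,"twist": 0,"fingers": 0},{"dx": -11.4,"dy": -0.6,"dz": 0.6,"twist": 0,"fingers": 0},{"dx": -15,"dy": -0.8,"dz": 0.8,"twist": 0,"fingers": 0},{"dx": -18,"dy": -1,"dz": 1,"twist": 0,"fingers": 0}]}}

```text
time_s: 23.08
tool_pos: [478.9, -172.5, 176.5]
ee_rot: [-0.001, 0.677, 0.736, -0.0]
contact_force: [0.2, 0.0, 0.1]
finger_gap: -0.002
finger_force: 0.0
```

{"name": "jog_arm", "arguments": {"increments": [{"dx": -3.3,"dy": -0.3,"dz": 0,"twist": 0,"fingers": 0},{"dx": -6.6,"dy": -0.6,"dz": 0,"twist": 0,"fingers": 0},{"dx": -9.9,"dy": -0.9,"dz": 0,"twist": 0,"fingers": 0},{"dx": -13,"dy": -1.1,"dz": 0,"twist": 0,"fingers": 0},{"dx": -13,"dy": -1.1,"dz": 0,"twist": 0,"fingers": 0}]}}

```text
time_s: 23.5
tool_pos: [479.3, -305.3, 176.3]
ee_rot: [-0.0, 0.678, 0.735, -0.0]
contact_force: [-0.5, 0.3, 0.6]
finger_gap: -0.001
finger_force: 0.0
```

Run:
```python
from h import *
im,c,s=shot('w15.png'); print(s['tool_pos'],s['finger_gap'])
print('pedal fit')
h=cv2.cvtColor(np.ascontiguousarray(im),cv2.COLOR_RGB2HSV)
m=cv2.inRange(h,(0,120,80),(8,255,255))|cv2.inRange(h,(172,120,80),(180,255,255))
k=max(cv2.findContours(m,cv2.RETR_EXTERNAL,cv2.CHAIN_APPROX_NONE)[0],key=cv2.contourArea)
q=cv2.boxPoints(cv2.minAreaRect(k)); print(q.round(0).tolist(), onz(c,q,50).round(0).tolist())
plan((478,-408,110,1.656),(478,-408,76,1.656))
```

```text
[ 479.33962673 -305.30276752  176.29671598] -0.0007467411306914622
pedal fit
[[346.0, 287.0], [347.0, 257.0], [418.0, 258.0], [417.0, 289.0]] [[516.0, -401.0, 50.0], [513.0, -365.0, 50.0], [587.0, -361.0, 50.0], [593.0, -398.0, 50.0]]
(478, -408, 110, 1.656): dx -10.46 dy -0.96 dz 6.61 twist -0.003 rows 3.0 q6~-0.79 r 628
(478, -408, 76, 1.656): dx 0.00 dy 0.00 dz 3.40 twist 0.000 rows 0.8 q6~-0.79 r 628
```

{"name": "jog_arm", "arguments": {"increments": [{"dx": -3.4,"dy": -0.2,"dz": 2,"twist": 0,"fingers": 0},{"dx": -6.8,"dy": -0.4,"dz": 4,"twist": 0,"fingers": 0},{"dx": -10.3,"dy": -0.7,"dz": 6.6,"twist": 0,"fingers": 0},{"dx": -10.3,"dy": -0.7,"dz": 6.6,"twist": 0,"fingers": 0},{"dx": -10.3,"dy": -0.7,"dz": 6.6,"twist": 0,"fingers": 0}]}}

```text
time_s: 23.97
tool_pos: [480.5, -404.0, 108.9]
ee_rot: [-0.002, 0.677, 0.736, 0.0]
contact_force: [-0.2, 0.5, -0.8]
finger_gap: -0.001
finger_force: 0.0
```

{"name": "jog_arm", "arguments": {"increments": [{"dx": 0,"dy": 0,"dz": 1,"twist": 0,"fingers": 0},{"dx": 0,"dy": 0,"dz": 2,"twist": 0,"fingers": 0},{"dx": 0,"dy": 0,"dz": 3,"twist": 0,"fingers": 0},{"dx": 0,"dy": 0,"dz": 3.8,"twist": 0,"fingers": 0},{"dx": 0,"dy": 0,"dz": 3.8,"twist": 0,"fingers": 0}]}}

```text
time_s: 24.38
tool_pos: [481.3, -403.4, 72.6]
ee_rot: [-0.001, 0.676, 0.737, 0.0]
contact_force: [0.4, 1.9, 3.6]
finger_gap: 0.002
finger_force: 1.7
```

{"name": "jog_arm", "arguments": {"increments": [{"dx": 0,"dy": 0,"dz": 0.7,"twist": 0,"fingers": 0},{"dx": 0,"dy": 0,"dz": 1.4,"twist": 0,"fingers": 0},{"dx": 0,"dy": 0,"dz": 2,"twist": 0,"fingers": 0},{"dx": 0,"dy": 0,"dz": 2.4,"twist": 0,"fingers": 0},{"dx": 0,"dy": 0,"dz": 2.6,"twist": 0,"fingers": 0}]}}

```text
time_s: 24.8
tool_pos: [481.2, -404.4, 49.3]
ee_rot: [0.0, 0.676, 0.737, -0.0]
contact_force: [-10.3, 5.7, 34.7]
finger_gap: 0.002
finger_force: 16.8
```

{"name": "jog_arm", "arguments": {"increments": [{"dx": 0,"dy": 0,"dz": 0,"twist": 0,"fingers": 0},{"dx": 0,"dy": 0,"dz": 0,"twist": 0,"fingers": 0}]}}

```text
time_s: 24.97
tool_pos: [481.2, -404.4, 49.8]
ee_rot: [0.0, 0.676, 0.737, -0.0]
contact_force: [-6.7, 2.8, 17.0]
finger_gap: -0.0
finger_force: 8.7
```

{"name": "jog_arm", "arguments": {"increments": [{"dx": 0,"dy": 0,"dz": 0.1,"twist": 0,"fingers": 0},{"dx": 0,"dy": 0,"dz": 0.1,"twist": 0,"fingers": 0},{"dx": 0,"dy": 0,"dz": 0.1,"twist": 0,"fingers": 0},{"dx": 0,"dy": 0,"dz": 0.1,"twist": 0,"fingers": 0},{"dx": 0,"dy": 0,"dz": 0.1,"twist": 0,"fingers": 0}]}}

```text
time_s: 25.38
tool_pos: [481.2, -404.4, 49.6]
ee_rot: [0.0, 0.676, 0.737, -0.0]
contact_force: [-10.2, 4.5, 24.9]
finger_gap: -0.005
finger_force: 12.5
```

{"name": "jog_arm", "arguments": {"increments": [{"dx": 0,"dy": 0,"dz": 0,"twist": 0,"fingers": 0},{"dx": 0,"dy": 0,"dz": 0,"twist": 0,"fingers": 0},{"dx": 0,"dy": 0,"dz": 0,"twist": 0,"fingers": 0},{"dx": 0,"dy": 0,"dz": 0,"twist": 0,"fingers": 0},{"dx": 0,"dy": 0,"dz": 0,"twist": 0,"fingers": 0}]}}

```text
time_s: 25.8
tool_pos: [481.2, -404.4, 49.6]
ee_rot: [0.0, 0.676, 0.737, -0.0]
contact_force: [-8.0, 4.4, 24.6]
finger_gap: -0.001
finger_force: 12.5
```

{"name": "jog_arm", "arguments": {"increments": [{"dx": 0,"dy": 0,"dz": 0,"twist": 0,"fingers": 0},{"dx": 0,"dy": 0,"dz": 0,"twist": 0,"fingers": 0},{"dx": 0,"dy": 0,"dz": 0,"twist": 0,"fingers": 0},{"dx": 0,"dy": 0,"dz": 0,"twist": 0,"fingers": 0},{"dx": 0,"dy": 0,"dz": 0,"twist": 0,"fingers": 0}]}}

```text
time_s: 26.22
tool_pos: [481.2, -404.4, 49.6]
ee_rot: [0.001, 0.676, 0.737, -0.0]
contact_force: [-9.0, 4.6, 24.9]
finger_gap: 0.002
finger_force: 12.5
```

Run:
```python
from h import *
save('side','side2.png'); a=save('scene','scene3.png'); s=read_state(); print(s['tool_pos'],s['contact_force'])
b=cv2.imread('pics/side2.png')
cv2.imwrite('pics/c3.png',np.hstack([cv2.resize(a[230:330,190:310,::-1],None,fx=3,fy=3),cv2.resize(b[120:220,360:480],None,fx=3,fy=3)]))
```

```text
[ 481.16770215 -404.37272215   49.5465076 ] [-9.41121186  4.81341374 24.69278881]
```

View pics/c3.png

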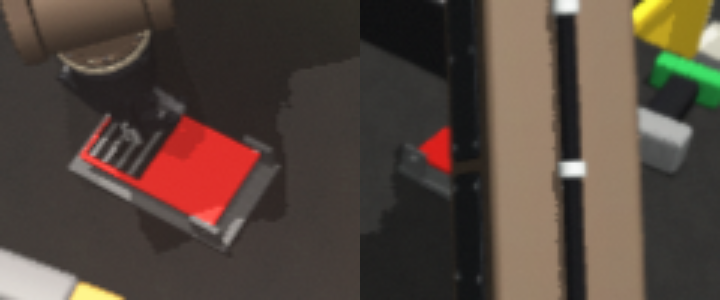

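The pedal is level on its stop (crop (170,160)) and stays firm as the load rises, so it has been held over 1.3 s. Before lifting, I check from w14 that the cover stayed shut.

Run:
```python
from h import *
for f in('w4.png','w14.png'):
    im,c=load(f); h=cv2.cvtColor(np.ascontiguousarray(im),cv2.COLOR_RGB2HSV)
    m=cv2.inRange(h,(18,120,110),(35,255,255)); m=cv2.morphologyEx(m,cv2.MORPH_CLOSE,np.ones((5,5)))
    for k in cv2.findContours(m,cv2.RETR_EXTERNAL,cv2.CHAIN_APPROX_NONE)[0]:
        if cv2.contourArea(k)<3000: continue
        P=onz(c,k[:,0],62)[:,:2]-[463,142]; Q=P@np.array([[np.cos(.085),-np.sin(.085)],[np.sin(.085),np.cos(.085)]])
        mid=Q[abs(Q[:,1])<60]
        if len(mid): print(f,'x range mid',mid[:,0].min().round(1),mid[:,0].max().round(1), 'y',Q.min(0)[1].round(0),Q.max(0)[1].round(0))
```

```text
w4.png x range mid 357.6 451.9 y -190.0 6.0
w4.png x range mid 89.9 225.0 y -125.0 125.0
w14.png x range mid 346.3 379.9 y -181.0 5.0
w14.png x range mid -54.6 80.9 y -125.0 125.0
```

{"name": "jog_arm", "arguments": {"increments": [{"dx": 0,"dy": 0,"dz": 0,"twist": 0,"fingers": 0},{"dx": 0,"dy": 0,"dz": -1.5,"twist": 0,"fingers": 0},{"dx": 0,"dy": 0,"dz": -3.5,"twist": 0,"fingers": 0},{"dx": 0,"dy": 0,"dz": -7,"twist": 0,"fingers": 0},{"dx": 0,"dy": 0,"dz": -11,"twist": 0,"fingers": 0}]}}

```text
time_s: 26.73
tool_pos: [480.9, -403.7, 157.1]
ee_rot: [-0.001, 0.676, 0.737, 0.0]
contact_force: [0.9, 0.1, 0.5]
finger_gap: -0.001
finger_force: 0.0
```

Run:
```python
from h import *
s=read_state();print(s['tool_pos'])
plan((480,-280,190,1.656),(480,-110,190,1.656),(475,40,180,1.656),(462,143,150,1.656))
```

```text
[ 480.91133938 -403.65045174  157.08737917]
(480, -280, 190, 1.656): dx 12.33 dy 0.96 dz -3.29 twist -0.000 rows 3.1 q6~-0.61 r 556
(480, -110, 190, 1.656): dx 16.94 dy 1.45 dz -0.00 twist 0.000 rows 4.1 q6~-0.31 r 492
(475, 40, 180, 1.656): dx 14.99 dy 0.78 dz 1.00 twist 0.000 rows 3.7 q6~-0.00 r 477
(462, 143, 150, 1.656): dx 10.37 dy -0.42 dz 3.00 twist 0.000 rows 2.6 q6~0.21 r 484
```

{"name": "jog_arm", "arguments": {"increments": [{"dx": 4,"dy": 0.3,"dz": -1.1,"twist": 0,"fingers": 0},{"dx": 8,"dy": 0.6,"dz": -2.2,"twist": 0,"fingers": 0},{"dx": 12.3,"dy": 1,"dz": -3.3,"twist": 0,"fingers": 0},{"dx": 12.3,"dy": 1,"dz": -3.3,"twist": 0,"fingers": 0}]}}

```text
time_s: 27.07
tool_pos: [480.7, -275.9, 192.2]
ee_rot: [0.001, 0.675, 0.737, 0.0]
contact_force: [-0.0, 0.1, 0.3]
finger_gap: 0.001
finger_force: 0.0
```

{"name": "jog_arm", "arguments": {"increments": [{"dx": 3.8,"dy": 0.3,"dz": 0,"twist": 0,"fingers": 0.5},{"dx": 7.6,"dy": 0.6,"dz": 0,"twist": 0,"fingers": 0.5},{"dx": 11.4,"dy": 0.9,"dz": 0,"twist": 0,"fingers": 0.5},{"dx": 15.2,"dy": 1.2,"dz": 0,"twist": 0,"fingers": 0.5},{"dx": 16.9,"dy": 1.5,"dz": 0,"twist": 0,"fingers": 0.5}]}}

```text
time_s: 27.48
tool_pos: [480.7, -107.9, 190.3]
ee_rot: [-0.0, 0.676, 0.737, 0.0]
contact_force: [0.5, -0.6, 1.1]
finger_gap: 0.502
finger_force: 0.0
```

{"name": "jog_arm", "arguments": {"increments": [{"dx": 3.8,"dy": 0.2,"dz": 0.3,"twist": 0,"fingers": 0.5},{"dx": 7.6,"dy": 0.4,"dz": 0.6,"twist": 0,"fingers": 0.5},{"dx": 11.4,"dy": 0.6,"dz": 0.8,"twist": 0,"fingers": 0.5},{"dx": 15,"dy": 0.8,"dz": 1,"twist": 0,"fingers": 0.5},{"dx": 15,"dy": 0.8,"dz": 1,"twist": 0,"fingers": 0.5}]}}

```text
time_s: 27.9
tool_pos: [476.0, 43.4, 179.9]
ee_rot: [-0.0, 0.675, 0.738, 0.0]
contact_force: [-0.2, 0.0, 0.5]
finger_gap: 0.503
finger_force: 0.0
```

{"name": "jog_arm", "arguments": {"increments": [{"dx": 3.4,"dy": -0.1,"dz": 1,"twist": 0,"fingers": 0.5},{"dx": 6.8,"dy": -0.2,"dz": 2,"twist": 0,"fingers": 0.5},{"dx": 10.4,"dy": -0.4,"dz": 3,"twist": 0,"fingers": 0.5},{"dx": 10.4,"dy": -0.4,"dz": 3,"twist": 0,"fingers": 0.5},{"dx": 10.4,"dy": -0.4,"dz": 3,"twist": 0,"fingers": 0.5}]}}

```text
time_s: 28.32
tool_pos: [463.5, 143.4, 149.6]
ee_rot: [-0.0, 0.675, 0.738, -0.0]
contact_force: [-0.3, -0.7, -0.0]
finger_gap: 0.5
finger_force: 0.0
```

Run:
```python
from h import *
s=read_state();print(s['tool_pos'],psi_of(s['ee_rot']),s['dq'].round(2))
plan((462,143,80,1.656))
```

```text
[463.533252   143.35391412 149.63843053] 1.6591123621746782 [-0.05 -0.01 -0.01 -0.    0.01 -0.02]
(462, 143, 80, 1.656): dx -0.02 dy -0.16 dz 6.96 twist 0.003 rows 1.7 q6~0.21 r 484
```

{"name": "jog_arm", "arguments": {"increments": [{"dx": 0,"dy": -0.2,"dz": 3,"twist": 0,"fingers": 0.5},{"dx": 0,"dy": -0.2,"dz": 5.5,"twist": 0,"fingers": 0.5},{"dx": 0,"dy": -0.2,"dz": 6.9,"twist": 0,"fingers": 0.5},{"dx": 0,"dy": -0.2,"dz": 6.9,"twist": 0,"fingers": 0.5},{"dx": 0,"dy": -0.2,"dz": 6.9,"twist": 0,"fingers": 0.5}]}}

```text
time_s: 28.73
tool_pos: [462.3, 141.0, 81.1]
ee_rot: [-0.0, 0.677, 0.736, -0.0]
contact_force: [-0.2, -0.1, 0.5]
finger_gap: 0.5
finger_force: 0.0
```

{"name": "jog_arm", "arguments": {"increments": [{"dx": 0,"dy": 0,"dz": 0,"twist": 0,"fingers": 0},{"dx": 0,"dy": 0,"dz": 0,"twist": 0,"fingers": 0},{"dx": 0,"dy": 0,"dz": 0,"twist": 0,"fingers": 0},{"dx": 0,"dy": 0,"dz": 0,"twist": 0,"fingers": 0},{"dx": 0,"dy": 0,"dz": 0,"twist": 0,"fingers": 0}]}}

```text
time_s: 29.15
tool_pos: [462.6, 141.7, 82.2]
ee_rot: [0.001, 0.676, 0.737, 0.001]
contact_force: [0.2, -2.5, 5.5]
finger_gap: 0.13
finger_force: 39.5
```

{"name": "jog_arm", "arguments": {"increments": [{"dx": 0,"dy": 0,"dz": 0,"twist": 0,"fingers": 0},{"dx": 0,"dy": 1.5,"dz": 0,"twist": 0,"fingers": 0},{"dx": 0,"dy": 3.5,"dz": 0,"twist": 0,"fingers": 0},{"dx": 0,"dy": 5.5,"dz": 0,"twist": 0,"fingers": 0},{"dx": 0,"dy": 7.5,"dz": 0,"twist": 0,"fingers": 0}]}}

```text
time_s: 29.57
tool_pos: [537.2, 148.0, 82.2]
ee_rot: [0.0, 0.676, 0.737, -0.0]
contact_force: [-3.5, -2.1, 5.7]
finger_gap: 0.128
finger_force: 39.5
```

{"name": "jog_arm", "arguments": {"increments": [{"dx": 0,"dy": 2,"dz": 0,"twist": 0,"fingers": 0},{"dx": 0,"dy": 4,"dz": 0,"twist": 0,"fingers": 0},{"dx": 0,"dy": 6,"dz": 0,"twist": 0,"fingers": 0},{"dx": 0,"dy": 7.4,"dz": 0,"twist": 0,"fingers": 0},{"dx": 0,"dy": 7.4,"dz": 0,"twist": 0,"fingers": 0}]}}

```text
time_s: 29.98
tool_pos: [611.6, 154.3, 82.2]
ee_rot: [0.0, 0.676, 0.736, -0.0]
contact_force: [-0.3, -3.4, 5.5]
finger_gap: 0.128
finger_force: 41.1
```

{"name": "jog_arm", "arguments": {"increments": [{"dx": 0,"dy": 0.2,"dz": 0,"twist": 0,"fingers": 0},{"dx": 0,"dy": 0.2,"dz": 0,"twist": 0,"fingers": 0},{"dx": 0,"dy": 0.2,"dz": 0,"twist": 0,"fingers": 0}]}}

```text
time_s: 30.23
tool_pos: [611.9, 154.3, 82.3]
ee_rot: [0.0, 0.676, 0.737, -0.0]
contact_force: [-5.0, -2.9, 6.3]
finger_gap: 0.127
finger_force: 41.3
```

{"name": "jog_arm", "arguments": {"increments": [{"dx": 0,"dy": 0,"dz": 0,"twist": 0,"fingers": 0.5},{"dx": 0,"dy": 0,"dz": 0,"twist": 0,"fingers": 0.5},{"dx": 0,"dy": 0,"dz": 0,"twist": 0,"fingers": 0.5},{"dx": 0,"dy": 0,"dz": -4,"twist": 0,"fingers": 0.5},{"dx": 0,"dy": 0,"dz": -8,"twist": 0,"fingers": 0.5}]}}

```text
time_s: 30.65
tool_pos: [611.5, 154.6, 160.1]
ee_rot: [-0.001, 0.676, 0.737, -0.002]
contact_force: [1.0, -0.1, 0.8]
finger_gap: 0.501
finger_force: 0.0
```

Run:
```python
from h import *
s=read_state();print(s['tool_pos'],psi_of(s['ee_rot']))
plan((570,120,190,1.15),(520,75,190,.65),(467,72,190,.085))
```

```text
[611.50961302 154.57621067 160.0990745 ] 1.655779901055972
(570, 120, 190, 1.15): dx -3.09 dy -4.43 dz -2.99 twist 0.506 rows 4.1 q6~0.63 r 582
(520, 75, 190, 0.65): dx -6.15 dy -2.73 dz -0.00 twist 0.500 rows 4.0 q6~1.06 r 525
(467, 72, 190, 0.085): dx -4.40 dy -2.97 dz -0.00 twist 0.565 rows 4.6 q6~1.64 r 473
```

{"name": "jog_arm", "arguments": {"increments": [{"dx": -3.1,"dy": -4.4,"dz": -3,"twist": 0.506,"fingers": 0.5},{"dx": -3.1,"dy": -4.4,"dz": -3,"twist": 0.506,"fingers": 0.5},{"dx": -3.1,"dy": -4.4,"dz": -3,"twist": 0.506,"fingers": 0.5},{"dx": -3.1,"dy": -4.4,"dz": -3,"twist": 0.506,"fingers": 0.5},{"dx": -3.1,"dy": -4.4,"dz": -3,"twist": 0.506,"fingers": 0.5}]}}

```text
time_s: 31.07
tool_pos: [571.2, 120.0, 191.7]
ee_rot: [0.0, 0.841, 0.541, 0.001]
contact_force: [-0.1, -0.0, -0.8]
finger_gap: 0.502
finger_force: 0.0
```

{"name": "jog_arm", "arguments": {"increments": [{"dx": -6.1,"dy": -2.7,"dz": 0,"twist": 0.5,"fingers": 0.5},{"dx": -6.1,"dy": -2.7,"dz": 0,"twist": 0.5,"fingers": 0.5},{"dx": -6.1,"dy": -2.7,"dz": 0,"twist": 0.5,"fingers": 0.5},{"dx": -6.1,"dy": -2.7,"dz": 0,"twist": 0.5,"fingers": 0.5},{"dx": -6.1,"dy": -2.7,"dz": 0,"twist": 0.5,"fingers": 0.5}]}}

```text
time_s: 31.48
tool_pos: [521.7, 75.3, 191.1]
ee_rot: [0.0, 0.948, 0.318, 0.0]
contact_force: [0.3, 0.9, 0.0]
finger_gap: 0.502
finger_force: 0.0
```

{"name": "jog_arm", "arguments": {"increments": [{"dx": -4.4,"dy": -4.2,"dz": 0,"twist": 0.565,"fingers": 0.5},{"dx": -4.4,"dy": -4.2,"dz": 0,"twist": 0.565,"fingers": 0.5},{"dx": -4.4,"dy": -4.2,"dz": 0,"twist": 0.565,"fingers": 0.5},{"dx": -4.4,"dy": -4.2,"dz": 0,"twist": 0.565,"fingers": 0.5},{"dx": -4.4,"dy": -4.2,"dz": 0,"twist": 0.565,"fingers": 0.5}]}}

```text
time_s: 31.9
tool_pos: [461.2, 82.6, 191.0]
ee_rot: [0.0, 0.999, 0.043, 0.0]
contact_force: [0.3, -0.4, -0.5]
finger_gap: 0.5
finger_force: 0.0
```

{"name": "jog_arm", "arguments": {"increments": [{"dx": 0,"dy": 0,"dz": 0,"twist": 0,"fingers": 0.5},{"dx": 0,"dy": 0,"dz": 0,"twist": 0,"fingers": 0.5},{"dx": 0,"dy": 0,"dz": 0,"twist": 0,"fingers": 0.5}]}}

```text
time_s: 32.15
tool_pos: [461.3, 82.4, 190.8]
ee_rot: [0.0, 0.999, 0.045, -0.0]
contact_force: [-0.1, 0.8, 0.0]
finger_gap: 0.494
finger_force: 0.0
```

Run:
```python
from h import *
im,c,s=shot('w16.png'); print(s['tool_pos'],psi_of(s['ee_rot']))
gold(im,c,40)
plan((468,87,100,.09),(468,87,40,.09))
```

```text
[461.27303144  82.38680001 190.8283837 ] 0.09049318420105877
gold [468.5  86.4] size 55.5 29.1 ang 0.091 px [317. 185.]
gold [458.6 195.1] size 56.2 30.8 ang 0.076 px [213. 185.]
gold [485.2 144.4] size 55.3 29.5 ang 0.087 px [262. 163.]
gold [535.5 153.5] size 271.9 6.8 ang -1.485 px [256. 113.]
gold [596.2 158.5] size 273.5 77.0 ang -1.497 px [254.  43.]
(468, 87, 100, 0.09): dx 0.71 dy -0.40 dz 9.08 twist -0.001 rows 2.2 q6~1.66 r 476
(468, 87, 40, 0.09): dx 0.00 dy 0.00 dz 6.00 twist 0.000 rows 1.5 q6~1.66 r 476
```

View pics/w16.png

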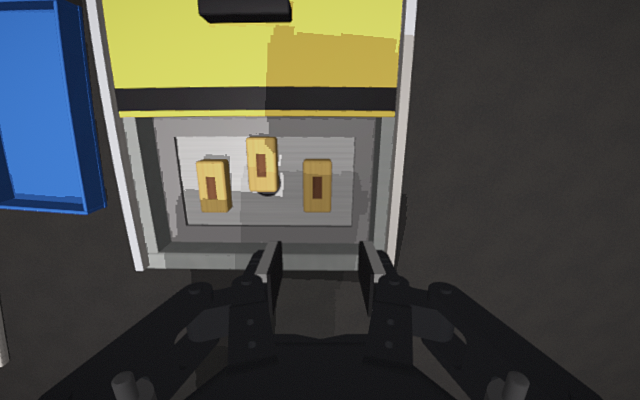

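All three bars are flat in the well, at px (317,185), (262,163) and (213,185), and the cover is fully open. I move the bars to the tray in a line along its x, starting with the right one.

{"name": "jog_arm", "arguments": {"increments": [{"dx": 0.7,"dy": -0.4,"dz": 4,"twist": 0,"fingers": 0.52},{"dx": 0.7,"dy": -0.4,"dz": 8,"twist": 0,"fingers": 0.52},{"dx": 0.7,"dy": -0.4,"dz": 11.5,"twist": 0,"fingers": 0.52},{"dx": 0.7,"dy": -0.4,"dz": 14.8,"twist": 0,"fingers": 0.52},{"dx": 0.7,"dy": -0.4,"dz": 15,"twist": 0,"fingers": 0.52}]}}

```text
time_s: 32.62
tool_pos: [465.8, 86.7, 36.5]
ee_rot: [0.0, 0.999, 0.044, -0.004]
contact_force: [-0.9, -0.0, 0.1]
finger_gap: 0.518
finger_force: 0.0
```

{"name": "jog_arm", "arguments": {"increments": [{"dx": 0,"dy": 0,"dz": 0,"twist": 0,"fingers": 0},{"dx": 0,"dy": 0,"dz": 0,"twist": 0,"fingers": 0},{"dx": 0,"dy": 0,"dz": 0,"twist": 0,"fingers": 0},{"dx": 0,"dy": 0,"dz": 0,"twist": 0,"fingers": 0},{"dx": 0,"dy": 0,"dz": 0,"twist": 0,"fingers": 0}], "newtons": 70}}

```text
time_s: 33.03
tool_pos: [468.3, 86.9, 42.3]
ee_rot: [0.0, 0.999, 0.043, 0.001]
contact_force: [-0.5, -0.2, -3.0]
finger_gap: 0.325
finger_force: 71.1
```

{"name": "jog_arm", "arguments": {"increments": [{"dx": 0,"dy": 0,"dz": 0,"twist": 0,"fingers": 0},{"dx": 0,"dy": 0,"dz": -3,"twist": 0,"fingers": 0},{"dx": 0,"dy": 0,"dz": -7,"twist": 0,"fingers": 0},{"dx": 0,"dy": 0,"dz": -11,"twist": 0,"fingers": 0},{"dx": 0,"dy": 0,"dz": -11,"twist": 0,"fingers": 0}]}}

```text
time_s: 33.45
tool_pos: [470.0, 87.0, 157.2]
ee_rot: [0.0, 0.999, 0.043, 0.005]
contact_force: [1.2, -0.8, -2.4]
finger_gap: 0.328
finger_force: 71.3
```

Run:
```python
from h import *
s=read_state();print(s['tool_pos'],psi_of(s['ee_rot']),s['contact_force'])
plan((500,250,150,.06),(586.5,410.2,150,.025),(586.5,410.2,25,.025))
```

```text
[469.96568429  87.04409715 157.2479845 ] 0.08512557405665476 [ 1.15988236 -0.82019846 -2.44537434]
(500, 250, 150, 0.06): dx 4.38 dy -15.98 dz 0.72 twist 0.025 rows 4.0 q6~1.97 r 559
(586.5, 410.2, 150, 0.025): dx 9.60 dy -15.47 dz -0.00 twist 0.035 rows 4.4 q6~2.16 r 716
(586.5, 410.2, 25, 0.025): dx 0.00 dy 0.00 dz 12.50 twist 0.000 rows 3.0 q6~2.16 r 716
```

{"name": "jog_arm", "arguments": {"increments": [{"dx": 1.1,"dy": -4,"dz": 0,"twist": 0,"fingers": 0},{"dx": 2.2,"dy": -8,"dz": 0.2,"twist": 0.01,"fingers": 0},{"dx": 3.3,"dy": -12,"dz": 0.2,"twist": 0.02,"fingers": 0},{"dx": 4.4,"dy": -16,"dz": 0.2,"twist": 0.025,"fingers": 0},{"dx": 4.4,"dy": -16,"dz": 0.2,"twist": 0.025,"fingers": 0}]}}

```text
time_s: 33.87
tool_pos: [498.8, 255.6, 148.7]
ee_rot: [-0.001, 0.999, 0.032, 0.001]
contact_force: [-0.9, -0.3, -3.9]
finger_gap: 0.33
finger_force: 71.4
```

{"name": "jog_arm", "arguments": {"increments": [{"dx": 2.2,"dy": -3.5,"dz": 0,"twist": 0,"fingers": 0},{"dx": 4.4,"dy": -7,"dz": 0,"twist": 0.01,"fingers": 0},{"dx": 6.6,"dy": -10.5,"dz": 0,"twist": 0.02,"fingers": 0},{"dx": 8.6,"dy": -13.8,"dz": 0,"twist": 0.03,"fingers": 0},{"dx": 9.6,"dy": -15.5,"dz": 0,"twist": 0.035,"fingers": 0}]}}

```text
time_s: 34.28
tool_pos: [585.6, 413.8, 148.0]
ee_rot: [-0.0, 1.0, 0.013, 0.0]
contact_force: [0.2, -1.3, -4.0]
finger_gap: 0.328
finger_force: 71.4
```

{"name": "jog_arm", "arguments": {"increments": [{"dx": 0,"dy": 0,"dz": 0,"twist": 0,"fingers": 0},{"dx": 0,"dy": 0,"dz": 0,"twist": 0,"fingers": 0},{"dx": 0,"dy": 0,"dz": 0,"twist": 0,"fingers": 0}]}}

```text
time_s: 34.53
tool_pos: [584.0, 409.7, 148.1]
ee_rot: [0.001, 1.0, 0.012, -0.001]
contact_force: [0.4, -0.5, -2.8]
finger_gap: 0.328
finger_force: 71.4
```

Run:
```python
from h import *
im,c,s=shot('w17.png');print(s['tool_pos'],psi_of(s['ee_rot']),s['contact_force'],s['finger_gap'])
h=cv2.cvtColor(np.ascontiguousarray(im),cv2.COLOR_RGB2HSV)
m=cv2.inRange(h,(100,80,40),(125,255,255))
k=max(cv2.findContours(m,cv2.RETR_EXTERNAL,cv2.CHAIN_APPROX_NONE)[0],key=cv2.contourArea)
x,y,w,hh=cv2.boundingRect(k); print(x,y,w,hh)
P=onz(c,k[:,0],32); print('x max',P[:,0].max(),'y',P[:,1].min(),P[:,1].max())
plan((586.5,410.2,25,.025))
```

```text
[584.02212467 409.72432582 148.09164905] 0.02498747133186852 [ 0.43207794 -0.48761022 -2.76312577] 0.3282588131213292
248 150 143 125
x max 633.3920518775719 y 345.74590218501527 474.69453018071863
(586.5, 410.2, 25, 0.025): dx 0.24 dy -0.06 dz 12.35 twist -0.001 rows 3.0 q6~2.16 r 716
```

{"name": "jog_arm", "arguments": {"increments": [{"dx": 0.2,"dy": -0.1,"dz": 4,"twist": 0,"fingers": 0},{"dx": 0.2,"dy": -0.1,"dz": 8,"twist": 0,"fingers": 0},{"dx": 0.2,"dy": -0.1,"dz": 11,"twist": 0,"fingers": 0},{"dx": 0.2,"dy": -0.1,"dz": 12.2,"twist": 0,"fingers": 0},{"dx": 0.2,"dy": -0.1,"dz": 12.2,"twist": 0,"fingers": 0}]}}

```text
time_s: 35.0
tool_pos: [585.9, 410.2, 26.5]
ee_rot: [0.001, 1.0, 0.012, -0.001]
contact_force: [1.0, 1.1, -2.2]
finger_gap: 0.33
finger_force: 73.8
```

{"name": "jog_arm", "arguments": {"increments": [{"dx": 0,"dy": 0,"dz": 0,"twist": 0,"fingers": 0},{"dx": 0,"dy": 0,"dz": 0,"twist": 0,"fingers": 0.45},{"dx": 0,"dy": 0,"dz": 0,"twist": 0,"fingers": 0.45},{"dx": 0,"dy": 0,"dz": 0,"twist": 0,"fingers": 0.45},{"dx": 0,"dy": 0,"dz": 0,"twist": 0,"fingers": 0.45}]}}

```text
time_s: 35.42
tool_pos: [586.9, 411.6, 27.7]
ee_rot: [-0.0, 1.0, 0.012, 0.001]
contact_force: [-0.1, -0.4, -0.1]
finger_gap: 0.449
finger_force: 0.0
```

{"name": "jog_arm", "arguments": {"increments": [{"dx": 0,"dy": 0,"dz": -3,"twist": 0,"fingers": 0.45},{"dx": 0,"dy": 0,"dz": -7,"twist": 0,"fingers": 0.45},{"dx": 0,"dy": 0,"dz": -11,"twist": 0,"fingers": 0.52},{"dx": 0,"dy": 0,"dz": -15,"twist": 0,"fingers": 0.52},{"dx": 0,"dy": 0,"dz": -15,"twist": 0,"fingers": 0.52}]}}

```text
time_s: 35.83
tool_pos: [588.9, 413.0, 186.2]
ee_rot: [-0.003, 1.0, 0.012, 0.006]
contact_force: [1.3, 0.9, 0.5]
finger_gap: 0.523
finger_force: 0.0
```

Run:
```python
from h import *
im,c,s=shot('w18.png');print(s['tool_pos'])
gold(im,c,24)
plan((520,270,175,.06),(485,144.4,170,.085),(485,144.4,39.5,.085))
```

```text
[588.89199599 412.98154548 186.19800271]
gold [452.4 184.8] size 70.9 33.2 ang 0.213 px [499. 298.]
gold [482.1 127.9] size 237.2 71.1 ang -1.485 px [547. 265.]
gold [588.4 411.4] size 55.0 27.8 ang 0.027 px [322. 192.]
gold [616.7 144.1] size 229.2 157.3 ang -1.486 px [560. 175.]
gold [628.4 667.2] size 296.0 294.7 ang 1.523 px [107. 131.]
(520, 270, 175, 0.06): dx -7.15 dy 14.06 dz 0.73 twist -0.035 rows 3.9 q6~1.99 r 586
(485, 144.4, 170, 0.085): dx -4.25 dy 12.33 dz 0.50 twist -0.025 rows 3.2 q6~1.78 r 506
(485, 144.4, 39.5, 0.085): dx 0.00 dy 0.00 dz 13.05 twist 0.000 rows 3.2 q6~1.78 r 506
```

{"name": "jog_arm", "arguments": {"increments": [{"dx": -1.8,"dy": 3.6,"dz": 0,"twist": 0,"fingers": 0.52},{"dx": -3.6,"dy": 7.1,"dz": 0,"twist": -0.01,"fingers": 0.52},{"dx": -5.4,"dy": 10.6,"dz": 0,"twist": -0.02,"fingers": 0.52},{"dx": -7.1,"dy": 14,"dz": 0,"twist": -0.035,"fingers": 0.52},{"dx": -7.1,"dy": 14,"dz": 0,"twist": -0.035,"fingers": 0.52}]}}

```text
time_s: 36.3
tool_pos: [515.8, 265.2, 176.2]
ee_rot: [0.001, 1.0, 0.029, -0.002]
contact_force: [0.5, 0.9, 1.0]
finger_gap: 0.52
finger_force: 0.0
```

{"name": "jog_arm", "arguments": {"increments": [{"dx": -1.3,"dy": 3.8,"dz": 0.2,"twist": 0,"fingers": 0.52},{"dx": -2.6,"dy": 7.6,"dz": 0.3,"twist": -0.01,"fingers": 0.52},{"dx": -4.2,"dy": 12.3,"dz": 0.5,"twist": -0.025,"fingers": 0.52},{"dx": -4.2,"dy": 12.3,"dz": 0.5,"twist": -0.025,"fingers": 0.52},{"dx": -4.2,"dy": 12.3,"dz": 0.5,"twist": -0.025,"fingers": 0.52}]}}

```text
time_s: 36.72
tool_pos: [484.0, 142.6, 171.6]
ee_rot: [0.0, 0.999, 0.041, -0.001]
contact_force: [0.0, 0.6, 0.7]
finger_gap: 0.522
finger_force: 0.0
```

{"name": "jog_arm", "arguments": {"increments": [{"dx": 0,"dy": 0,"dz": 0,"twist": 0,"fingers": 0.52},{"dx": 0,"dy": 0,"dz": 0,"twist": 0,"fingers": 0.52}]}}

```text
time_s: 36.88
tool_pos: [485.1, 145.4, 171.8]
ee_rot: [-0.0, 0.999, 0.043, 0.0]
contact_force: [0.2, -0.7, -0.2]
finger_gap: 0.519
finger_force: 0.0
```

Run:
```python
from h import *
im,c,s=shot('w19.png');print(s['tool_pos'],psi_of(s['ee_rot']))
gold(im,c,40)
plan((485,144.4,40.5,.085))
```

```text
[485.05019397 145.4007279  171.77484038] 0.08513672249330517
gold [459.1 196.1] size 56.7 29.8 ang 0.085 px [268. 218.]
gold [486.5 145.2] size 55.9 29.1 ang 0.086 px [321. 196.]
gold [533.2 147.8] size 274.2 6.7 ang -1.486 px [322. 148.]
gold [584.5 395.3] size 51.5 28.6 ang 0.032 px [56. 70.]
gold [607.1 154.1] size 274.6 101.0 ang -1.485 px [322.  59.]
(485, 144.4, 40.5, 0.085): dx -0.01 dy 0.12 dz 13.13 twist 0.001 rows 3.2 q6~1.78 r 506
```

{"name": "jog_arm", "arguments": {"increments": [{"dx": 0,"dy": 0,"dz": 4,"twist": 0,"fingers": 0.52},{"dx": 0,"dy": 0,"dz": 8,"twist": 0,"fingers": 0.52},{"dx": 0,"dy": 0,"dz": 11.5,"twist": 0,"fingers": 0.52},{"dx": 0,"dy": 0,"dz": 13.2,"twist": 0,"fingers": 0.52},{"dx": 0,"dy": 0,"dz": 13.2,"twist": 0,"fingers": 0.52}]}}

```text
time_s: 37.35
tool_pos: [483.2, 145.3, 36.4]
ee_rot: [0.0, 0.999, 0.043, -0.003]
contact_force: [-0.1, 0.8, -0.0]
finger_gap: 0.517
finger_force: 0.0
```

{"name": "jog_arm", "arguments": {"increments": [{"dx": 0,"dy": 0,"dz": 0,"twist": 0,"fingers": 0},{"dx": 0,"dy": 0,"dz": 0,"twist": 0,"fingers": 0},{"dx": 0,"dy": 0,"dz": 0,"twist": 0,"fingers": 0},{"dx": 0,"dy": 0,"dz": 0,"twist": 0,"fingers": 0},{"dx": 0,"dy": 0,"dz": 0,"twist": 0,"fingers": 0}]}}

```text
time_s: 37.77
tool_pos: [484.7, 144.6, 40.8]
ee_rot: [-0.0, 0.999, 0.042, 0.001]
contact_force: [-1.2, -0.1, -4.3]
finger_gap: 0.326
finger_force: 70.4
```

{"name": "jog_arm", "arguments": {"increments": [{"dx": 0,"dy": 0,"dz": 0,"twist": 0,"fingers": 0},{"dx": 0,"dy": 0,"dz": -3,"twist": 0,"fingers": 0},{"dx": 0,"dy": 0,"dz": -7,"twist": 0,"fingers": 0},{"dx": 0,"dy": 0,"dz": -11,"twist": 0,"fingers": 0},{"dx": 0,"dy": 0,"dz": -11,"twist": 0,"fingers": 0}]}}

```text
time_s: 38.18
tool_pos: [487.1, 144.9, 156.4]
ee_rot: [-0.001, 0.999, 0.042, 0.005]
contact_force: [1.4, 0.3, -2.6]
finger_gap: 0.33
finger_force: 71.3
```

Run:
```python
from h import *
s=read_state();print(s['tool_pos'],psi_of(s['ee_rot']),s['contact_force'])
plan((500,280,150,.06),(519.5,409,150,.025),(519.5,409,25,.025))
```

```text
[487.12469587 144.91481787 156.43091955] 0.0848246975168946 [ 1.35636643  0.30033583 -2.64044595]
(500, 280, 150, 0.06): dx 2.43 dy -13.35 dz 0.64 twist 0.025 rows 3.3 q6~2.02 r 573
(519.5, 409, 150, 0.025): dx 2.72 dy -12.76 dz -0.00 twist 0.035 rows 3.2 q6~2.21 r 661
(519.5, 409, 25, 0.025): dx 0.00 dy 0.00 dz 12.50 twist 0.000 rows 3.0 q6~2.21 r 661
```

{"name": "jog_arm", "arguments": {"increments": [{"dx": 0.6,"dy": -3.4,"dz": 0,"twist": 0,"fingers": 0},{"dx": 1.2,"dy": -6.8,"dz": 0,"twist": 0.01,"fingers": 0},{"dx": 1.8,"dy": -10.2,"dz": 0,"twist": 0.02,"fingers": 0},{"dx": 2.4,"dy": -13.4,"dz": 0,"twist": 0.025,"fingers": 0},{"dx": 2.4,"dy": -13.4,"dz": 0,"twist": 0.025,"fingers": 0}]}}

```text
time_s: 38.6
tool_pos: [497.6, 284.5, 149.6]
ee_rot: [-0.001, 1.0, 0.031, 0.001]
contact_force: [-0.9, -0.5, -3.9]
finger_gap: 0.327
finger_force: 71.5
```

{"name": "jog_arm", "arguments": {"increments": [{"dx": 0.7,"dy": -3.2,"dz": 0,"twist": 0,"fingers": 0},{"dx": 1.4,"dy": -6.4,"dz": 0,"twist": 0.01,"fingers": 0},{"dx": 2.1,"dy": -9.6,"dz": 0,"twist": 0.02,"fingers": 0},{"dx": 2.7,"dy": -12.8,"dz": 0,"twist": 0.035,"fingers": 0},{"dx": 2.7,"dy": -12.8,"dz": 0,"twist": 0.035,"fingers": 0}]}}

```text
time_s: 39.02
tool_pos: [516.6, 414.2, 149.2]
ee_rot: [-0.001, 1.0, 0.013, 0.001]
contact_force: [-0.6, -1.2, -3.7]
finger_gap: 0.327
finger_force: 71.8
```

{"name": "jog_arm", "arguments": {"increments": [{"dx": 0,"dy": 0,"dz": 0,"twist": 0,"fingers": 0},{"dx": 0,"dy": 0,"dz": 0,"twist": 0,"fingers": 0},{"dx": 0,"dy": 0,"dz": 0,"twist": 0,"fingers": 0}]}}

```text
time_s: 39.27
tool_pos: [516.3, 408.5, 149.6]
ee_rot: [0.0, 1.0, 0.012, -0.0]
contact_force: [-0.1, 0.4, -4.2]
finger_gap: 0.33
finger_force: 71.8
```

Run:
```python
from h import *
s=read_state();print(s['tool_pos'],psi_of(s['ee_rot']),s['contact_force'],s['finger_gap'])
plan((519.5,409,25,.025))
```

```text
[516.33909349 408.49402445 149.58638398] 0.02425382668180465 [-0.13478412  0.41553399 -4.21887596] 0.32952571268190994
(519.5, 409, 25, 0.025): dx 0.32 dy -0.04 dz 12.46 twist -0.001 rows 3.0 q6~2.21 r 661
```

{"name": "jog_arm", "arguments": {"increments": [{"dx": 0.3,"dy": 0,"dz": 4,"twist": 0,"fingers": 0},{"dx": 0.3,"dy": 0,"dz": 8,"twist": 0,"fingers": 0},{"dx": 0.3,"dy": 0,"dz": 11,"twist": 0,"fingers": 0},{"dx": 0.3,"dy": 0,"dz": 12.4,"twist": 0,"fingers": 0},{"dx": 0.3,"dy": 0,"dz": 12.4,"twist": 0,"fingers": 0}]}}

```text
time_s: 39.68
tool_pos: [519.4, 408.1, 24.6]
ee_rot: [0.001, 1.0, 0.012, -0.001]
contact_force: [0.5, 0.8, -3.0]
finger_gap: 0.334
finger_force: 76.5
```

{"name": "jog_arm", "arguments": {"increments": [{"dx": 0,"dy": 0,"dz": 0,"twist": 0,"fingers": 0},{"dx": 0,"dy": 0,"dz": 0,"twist": 0,"fingers": 0.45},{"dx": 0,"dy": 0,"dz": 0,"twist": 0,"fingers": 0.45},{"dx": 0,"dy": 0,"dz": 0,"twist": 0,"fingers": 0.45},{"dx": 0,"dy": 0,"dz": 0,"twist": 0,"fingers": 0.45}]}}

```text
time_s: 40.1
tool_pos: [519.7, 409.7, 26.8]
ee_rot: [-0.0, 1.0, 0.012, 0.001]
contact_force: [-0.9, 0.7, -0.2]
finger_gap: 0.453
finger_force: 0.0
```

{"name": "jog_arm", "arguments": {"increments": [{"dx": 0,"dy": 0,"dz": -3,"twist": 0,"fingers": 0.45},{"dx": 0,"dy": 0,"dz": -7,"twist": 0,"fingers": 0.45},{"dx": 0,"dy": 0,"dz": -11,"twist": 0,"fingers": 0.52},{"dx": 0,"dy": 0,"dz": -15,"twist": 0,"fingers": 0.52},{"dx": 0,"dy": 0,"dz": -15,"twist": 0,"fingers": 0.52}]}}

```text
time_s: 40.52
tool_pos: [521.6, 411.1, 184.6]
ee_rot: [-0.003, 1.0, 0.013, 0.005]
contact_force: [0.7, 0.3, -0.4]
finger_gap: 0.524
finger_force: 0.0
```

Run:
```python
from h import *
im,c,s=shot('w20.png');print(s['tool_pos'])
gold(im,c,24)
plan((490,300,170,.05),(459,196,170,.085))
```

```text
[521.5545219  411.08170797 184.57450064]
gold [452.8 188. ] size 65.2 37.6 ang 0.093 px [509. 253.]
gold [523.4 146. ] size 208.1 6.3 ang -1.486 px [553. 197.]
gold [521.4 409.2] size 54.9 27.8 ang 0.016 px [323. 192.]
gold [587.  411.4] size 53.6 28.2 ang 0.026 px [322. 129.]
gold [625.9 158.7] size 201.0 156.7 ang -1.484 px [564. 101.]
gold [610.1 654.4] size 264.3 187.4 ang -1.570 px [120. 115.]
(490, 300, 170, 0.05): dx -3.34 dy 10.96 dz 1.09 twist -0.025 rows 2.8 q6~2.07 r 575
(459, 196, 170, 0.085): dx -3.62 dy 10.23 dz -0.00 twist -0.035 rows 2.6 q6~1.89 r 499
```

{"name": "jog_arm", "arguments": {"increments": [{"dx": -1.1,"dy": 3.7,"dz": 0,"twist": 0,"fingers": 0.52},{"dx": -2.2,"dy": 7.4,"dz": 0.5,"twist": -0.01,"fingers": 0.52},{"dx": -3.3,"dy": 11,"dz": 0.6,"twist": -0.025,"fingers": 0.52},{"dx": -3.3,"dy": 11,"dz": 0.6,"twist": -0.025,"fingers": 0.52}]}}

```text
time_s: 40.9
tool_pos: [486.6, 294.0, 168.9]
ee_rot: [0.001, 1.0, 0.024, -0.002]
contact_force: [1.7, 0.5, 0.2]
finger_gap: 0.52
finger_force: 0.0
```

{"name": "jog_arm", "arguments": {"increments": [{"dx": -1.2,"dy": 3.4,"dz": 0,"twist": 0,"fingers": 0.52},{"dx": -2.4,"dy": 6.8,"dz": 0,"twist": -0.02,"fingers": 0.52},{"dx": -3.6,"dy": 10.2,"dz": 0,"twist": -0.035,"fingers": 0.52},{"dx": -3.6,"dy": 10.2,"dz": 0,"twist": -0.035,"fingers": 0.52},{"dx": -3.6,"dy": 10.2,"dz": 0,"twist": -0.035,"fingers": 0.52}]}}

```text
time_s: 41.32
tool_pos: [458.1, 194.0, 169.8]
ee_rot: [0.0, 0.999, 0.041, -0.0]
contact_force: [-0.3, 0.3, 0.3]
finger_gap: 0.524
finger_force: 0.0
```

{"name": "jog_arm", "arguments": {"increments": [{"dx": 0,"dy": 0,"dz": 0,"twist": 0,"fingers": 0.52},{"dx": 0,"dy": 0,"dz": 0,"twist": 0,"fingers": 0.52}]}}

```text
time_s: 41.48
tool_pos: [458.6, 195.8, 169.7]
ee_rot: [-0.0, 0.999, 0.043, 0.0]
contact_force: [-0.8, -0.7, -0.7]
finger_gap: 0.521
finger_force: 0.0
```

Run:
```python
from h import *
im,c,s=shot('w21.png');print(s['tool_pos'],psi_of(s['ee_rot']))
gold(im,c,40)
plan((459,196,40.5,.085))
```

```text
[458.60129824 195.83756202 169.72798456] 0.08533432179907606
gold [458.  196.5] size 56.8 29.0 ang 0.086 px [319. 198.]
gold [535.8 143. ] size 274.4 6.6 ang -1.486 px [383. 122.]
gold [520.4 396.5] size 51.5 28.4 ang 0.030 px [109. 115.]
gold [582.3 398.4] size 52.4 28.2 ang 0.031 px [101.  42.]
gold [596.5 148.1] size 276.1 78.5 ang -1.465 px [387.  47.]
(459, 196, 40.5, 0.085): dx 0.05 dy -0.00 dz 12.92 twist 0.001 rows 3.2 q6~1.89 r 499
```

{"name": "jog_arm", "arguments": {"increments": [{"dx": 0,"dy": 0,"dz": 4,"twist": 0,"fingers": 0.52},{"dx": 0,"dy": 0,"dz": 8,"twist": 0,"fingers": 0.52},{"dx": 0,"dy": 0,"dz": 11.5,"twist": 0,"fingers": 0.52},{"dx": 0,"dy": 0,"dz": 13,"twist": 0,"fingers": 0.52},{"dx": 0,"dy": 0,"dz": 13,"twist": 0,"fingers": 0.52}]}}

```text
time_s: 41.95
tool_pos: [457.0, 195.4, 36.6]
ee_rot: [0.001, 0.999, 0.043, -0.003]
contact_force: [-1.0, 0.0, -0.9]
finger_gap: 0.519
finger_force: 0.0
```

{"name": "jog_arm", "arguments": {"increments": [{"dx": 0,"dy": 0,"dz": 0,"twist": 0,"fingers": 0},{"dx": 0,"dy": 0,"dz": 0,"twist": 0,"fingers": 0},{"dx": 0,"dy": 0,"dz": 0,"twist": 0,"fingers": 0},{"dx": 0,"dy": 0,"dz": 0,"twist": 0,"fingers": 0},{"dx": 0,"dy": 0,"dz": 0,"twist": 0,"fingers": 0}]}}

```text
time_s: 42.37
tool_pos: [458.6, 195.2, 40.8]
ee_rot: [-0.0, 0.999, 0.042, 0.001]
contact_force: [-0.3, 0.4, -2.6]
finger_gap: 0.334
finger_force: 70.1
```

{"name": "jog_arm", "arguments": {"increments": [{"dx": 0,"dy": 0,"dz": 0,"twist": 0,"fingers": 0},{"dx": 0,"dy": 0,"dz": -3,"twist": 0,"fingers": 0},{"dx": 0,"dy": 0,"dz": -7,"twist": 0,"fingers": 0},{"dx": 0,"dy": 0,"dz": -11,"twist": 0,"fingers": 0},{"dx": 0,"dy": 0,"dz": -11,"twist": 0,"fingers": 0}]}}

```text
time_s: 42.78
tool_pos: [460.4, 195.7, 156.2]
ee_rot: [-0.001, 0.999, 0.042, 0.005]
contact_force: [1.7, -1.3, -3.4]
finger_gap: 0.326
finger_force: 70.7
```

Run:
```python
from h import *
s=read_state();print(s['tool_pos'],psi_of(s['ee_rot']),s['contact_force'])
plan((455,300,150,.06),(451,407,150,.025),(451,407,25,.025))
```

```text
[460.43622722 195.73305203 156.21871572] 0.08487159376487916 [ 1.67679448 -1.29330436 -3.3890657 ]
(455, 300, 150, 0.06): dx 0.34 dy -10.44 dz 0.62 twist 0.025 rows 2.6 q6~2.09 r 545
(451, 407, 150, 0.025): dx 0.24 dy -10.70 dz -0.00 twist 0.035 rows 2.6 q6~2.28 r 607
(451, 407, 25, 0.025): dx 0.00 dy 0.00 dz 12.50 twist 0.000 rows 3.0 q6~2.28 r 607
```

{"name": "jog_arm", "arguments": {"increments": [{"dx": 0.2,"dy": -3.5,"dz": 0,"twist": 0,"fingers": 0},{"dx": 0.4,"dy": -7,"dz": 0,"twist": 0.01,"fingers": 0},{"dx": 0.5,"dy": -10.4,"dz": 0,"twist": 0.025,"fingers": 0},{"dx": 0.5,"dy": -10.4,"dz": 0,"twist": 0.025,"fingers": 0}]}}

```text
time_s: 43.12
tool_pos: [454.2, 303.4, 150.0]
ee_rot: [-0.001, 1.0, 0.031, 0.001]
contact_force: [-0.6, -0.8, -3.7]
finger_gap: 0.332
finger_force: 70.8
```

{"name": "jog_arm", "arguments": {"increments": [{"dx": 0.1,"dy": -3.5,"dz": 0,"twist": 0,"fingers": 0},{"dx": 0.2,"dy": -7,"dz": 0,"twist": 0.01,"fingers": 0},{"dx": 0.3,"dy": -10.7,"dz": 0,"twist": 0.035,"fingers": 0},{"dx": 0.3,"dy": -10.7,"dz": 0,"twist": 0.035,"fingers": 0},{"dx": 0.3,"dy": -10.7,"dz": 0,"twist": 0.035,"fingers": 0}]}}

```text
time_s: 43.53
tool_pos: [450.3, 407.2, 149.2]
ee_rot: [0.0, 1.0, 0.014, -0.0]
contact_force: [-0.4, -0.5, -3.4]
finger_gap: 0.332
finger_force: 71.0
```

{"name": "jog_arm", "arguments": {"increments": [{"dx": 0,"dy": 0,"dz": 0,"twist": 0,"fingers": 0},{"dx": 0,"dy": 0,"dz": 0,"twist": 0,"fingers": 0}]}}

```text
time_s: 43.7
tool_pos: [451.0, 405.1, 149.7]
ee_rot: [0.0, 1.0, 0.012, -0.0]
contact_force: [1.1, 1.3, -2.4]
finger_gap: 0.326
finger_force: 71.0
```

Run:
```python
from h import *
s=read_state();print(s['tool_pos'],psi_of(s['ee_rot']),s['contact_force'],s['finger_gap'])
plan((451,407,25,.025))
```

```text
[451.00642689 405.0709639  149.68405695] 0.024197453095701812 [ 1.07112044  1.26556128 -2.36874006] 0.3258798025691181
(451, 407, 25, 0.025): dx 0.00 dy -0.19 dz 12.47 twist -0.001 rows 3.0 q6~2.28 r 607
```

{"name": "jog_arm", "arguments": {"increments": [{"dx": 0,"dy": -0.2,"dz": 4,"twist": 0,"fingers": 0},{"dx": 0,"dy": -0.2,"dz": 8,"twist": 0,"fingers": 0},{"dx": 0,"dy": -0.2,"dz": 11,"twist": 0,"fingers": 0},{"dx": 0,"dy": -0.2,"dz": 12.4,"twist": 0,"fingers": 0},{"dx": 0,"dy": -0.2,"dz": 12.4,"twist": 0,"fingers": 0}]}}

```text
time_s: 44.12
tool_pos: [450.8, 406.4, 23.8]
ee_rot: [0.001, 1.0, 0.012, -0.001]
contact_force: [-0.4, -0.1, -2.2]
finger_gap: 0.328
finger_force: 77.1
```

{"name": "jog_arm", "arguments": {"increments": [{"dx": 0,"dy": 0,"dz": 0,"twist": 0,"fingers": 0},{"dx": 0,"dy": 0,"dz": 0,"twist": 0,"fingers": 0.45},{"dx": 0,"dy": 0,"dz": 0,"twist": 0,"fingers": 0.45},{"dx": 0,"dy": 0,"dz": 0,"twist": 0,"fingers": 0.45},{"dx": 0,"dy": 0,"dz": 0,"twist": 0,"fingers": 0.45}]}}

```text
time_s: 44.53
tool_pos: [451.3, 408.1, 26.6]
ee_rot: [-0.0, 1.0, 0.012, 0.0]
contact_force: [0.1, 0.8, -0.1]
finger_gap: 0.452
finger_force: 0.0
```

{"name": "jog_arm", "arguments": {"increments": [{"dx": 0,"dy": 0,"dz": -3,"twist": 0,"fingers": 0.45},{"dx": 0,"dy": 0,"dz": -7,"twist": 0,"fingers": 0.45},{"dx": 0,"dy": 0,"dz": -11,"twist": 0,"fingers": 0.5},{"dx": 0,"dy": 0,"dz": -15,"twist": 0,"fingers": 0.5},{"dx": 0,"dy": 0,"dz": -15,"twist": 0,"fingers": 0.5}]}}

```text
time_s: 44.95
tool_pos: [452.9, 409.7, 183.8]
ee_rot: [-0.003, 1.0, 0.012, 0.005]
contact_force: [0.1, -0.6, -0.0]
finger_gap: 0.5
finger_force: 0.0
```

Run:
```python
from h import *
im,c,s=shot('w22.png');print(s['tool_pos'])
gold(im,c,24)
plan((500,310,175,.55),(555,225,175,1.1),(612,155.2,150,1.656))
```

```text
[452.9364085  409.67809423 183.8330396 ]
gold [451.1 407.6] size 55.8 28.8 ang 0.027 px [323. 193.]
gold [533.  159.2] size 181.3 6.7 ang -1.485 px [559. 125.]
gold [519.7 409.5] size 54.7 28.3 ang 0.042 px [323. 127.]
gold [586.1 411.5] size 54.1 28.8 ang 0.025 px [323.  56.]
gold [604.3 168.8] size 174.8 93.8 ang -1.483 px [568.  47.]
gold [587.1 639.9] size 235.5 95.4 ang -1.570 px [117.  66.]
(500, 310, 175, 0.55): dx 4.54 dy 10.02 dz 0.54 twist -0.525 rows 4.2 q6~1.58 r 588
(555, 225, 175, 1.1): dx 0.25 dy 10.12 dz -0.00 twist -0.550 rows 4.4 q6~0.86 r 599
(612, 155.2, 150, 1.656): dx -3.64 dy 8.25 dz 2.50 twist -0.556 rows 4.5 q6~0.16 r 631
```

View pics/w22.png

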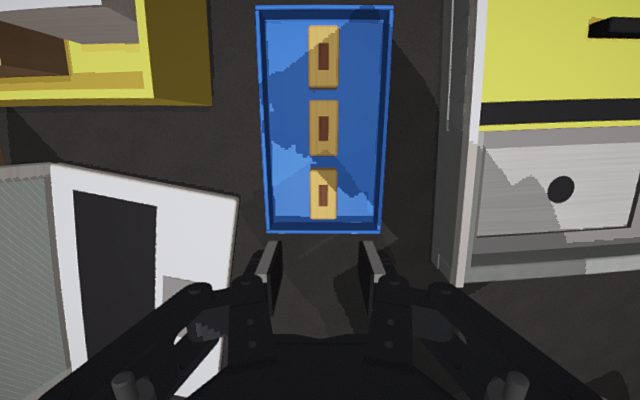

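All three bars lie flat and separate in the tray, at px (323,56), (323,127) and (323,193), and the well is empty. Now I shut the cover.

{"name": "jog_arm", "arguments": {"increments": [{"dx": 4.5,"dy": 10,"dz": 0,"twist": -0.525,"fingers": 0.5},{"dx": 4.5,"dy": 10,"dz": 0,"twist": -0.525,"fingers": 0.5},{"dx": 4.5,"dy": 10,"dz": 0,"twist": -0.525,"fingers": 0.5},{"dx": 4.5,"dy": 10,"dz": 0,"twist": -0.525,"fingers": 0.5},{"dx": 4.5,"dy": 10,"dz": 0,"twist": -0.525,"fingers": 0.5}]}}

```text
time_s: 45.42
tool_pos: [498.9, 307.4, 174.9]
ee_rot: [0.0, 0.962, 0.274, -0.001]
contact_force: [-0.1, 0.3, -0.3]
finger_gap: 0.498
finger_force: 0.0
```

{"name": "jog_arm", "arguments": {"increments": [{"dx": 0.3,"dy": 10.1,"dz": 0,"twist": -0.55,"fingers": 0.5},{"dx": 0.3,"dy": 10.1,"dz": 0,"twist": -0.55,"fingers": 0.5},{"dx": 0.3,"dy": 10.1,"dz": 0,"twist": -0.55,"fingers": 0.5},{"dx": 0.3,"dy": 10.1,"dz": 0,"twist": -0.55,"fingers": 0.5},{"dx": 0.3,"dy": 10.1,"dz": 0,"twist": -0.55,"fingers": 0.5}]}}

```text
time_s: 45.83
tool_pos: [554.1, 223.1, 174.7]
ee_rot: [-0.0, 0.851, 0.525, -0.001]
contact_force: [0.0, 0.3, -0.5]
finger_gap: 0.499
finger_force: 0.0
```

{"name": "jog_arm", "arguments": {"increments": [{"dx": -3.6,"dy": 8.2,"dz": 2.5,"twist": -0.556,"fingers": 0.5},{"dx": -3.6,"dy": 8.2,"dz": 2.5,"twist": -0.556,"fingers": 0.5},{"dx": -3.6,"dy": 8.2,"dz": 2.5,"twist": -0.556,"fingers": 0.5},{"dx": -3.6,"dy": 8.2,"dz": 2.5,"twist": -0.556,"fingers": 0.5},{"dx": -3.6,"dy": 8.2,"dz": 2.5,"twist": -0.556,"fingers": 0.5}]}}

```text
time_s: 46.25
tool_pos: [610.4, 154.2, 149.1]
ee_rot: [-0.001, 0.674, 0.738, -0.001]
contact_force: [-0.9, 0.5, 0.8]
finger_gap: 0.503
finger_force: 0.0
```

{"name": "jog_arm", "arguments": {"increments": [{"dx": 0,"dy": 0,"dz": 0,"twist": 0,"fingers": 0.6},{"dx": 0,"dy": 0,"dz": 0,"twist": 0,"fingers": 0.6},{"dx": 0,"dy": 0,"dz": 0,"twist": 0,"fingers": 0.6}]}}

```text
time_s: 46.5
tool_pos: [610.2, 155.6, 150.5]
ee_rot: [-0.0, 0.677, 0.736, -0.0]
contact_force: [-1.1, 0.6, 0.4]
finger_gap: 0.599
finger_force: 0.0
```

Run:
```python
from h import *
s=read_state();print(s['tool_pos'],psi_of(s['ee_rot']))
plan((612,155.2,81,1.656))
```

```text
[610.23133556 155.55209719 150.4834731 ] 1.6538027273760678
(612, 155.2, 81, 1.656): dx -0.05 dy 0.17 dz 6.95 twist -0.002 rows 1.7 q6~0.16 r 631
```

{"name": "jog_arm", "arguments": {"increments": [{"dx": 0,"dy": 0.2,"dz": 3,"twist": 0,"fingers": 0.6},{"dx": 0,"dy": 0.2,"dz": 5.5,"twist": 0,"fingers": 0.6},{"dx": 0,"dy": 0.2,"dz": 6.9,"twist": 0,"fingers": 0.6},{"dx": 0,"dy": 0.2,"dz": 6.9,"twist": 0,"fingers": 0.6},{"dx": 0,"dy": 0.2,"dz": 6.9,"twist": 0,"fingers": 0.6}]}}

```text
time_s: 46.92
tool_pos: [612.3, 155.8, 81.7]
ee_rot: [-0.0, 0.677, 0.736, -0.0]
contact_force: [0.7, 0.6, 0.4]
finger_gap: 0.6
finger_force: 0.0
```

{"name": "jog_arm", "arguments": {"increments": [{"dx": 0,"dy": 0,"dz": 0,"twist": 0,"fingers": 0},{"dx": 0,"dy": 0,"dz": 0,"twist": 0,"fingers": 0},{"dx": 0,"dy": 0,"dz": 0,"twist": 0,"fingers": 0},{"dx": 0,"dy": 0,"dz": 0,"twist": 0,"fingers": 0},{"dx": 0,"dy": 0,"dz": 0,"twist": 0,"fingers": 0}], "newtons": 40}}

```text
time_s: 47.33
tool_pos: [611.8, 155.6, 83.2]
ee_rot: [-0.0, 0.676, 0.736, -0.0]
contact_force: [-7.1, -0.8, 9.0]
finger_gap: 0.127
finger_force: 40.1
```

{"name": "jog_arm", "arguments": {"increments": [{"dx": 0,"dy": 0,"dz": 0,"twist": 0,"fingers": 0},{"dx": 0,"dy": -1.5,"dz": 0,"twist": 0,"fingers": 0},{"dx": 0,"dy": -3.5,"dz": 0,"twist": 0,"fingers": 0},{"dx": 0,"dy": -5.5,"dz": 0,"twist": 0,"fingers": 0},{"dx": 0,"dy": -7.5,"dz": 0,"twist": 0,"fingers": 0}]}}

```text
time_s: 47.75
tool_pos: [538.4, 149.4, 83.2]
ee_rot: [0.001, 0.677, 0.736, 0.002]
contact_force: [3.6, 1.9, 2.8]
finger_gap: 0.127
finger_force: 41.1
```

{"name": "jog_arm", "arguments": {"increments": [{"dx": 0,"dy": -2,"dz": 0,"twist": 0,"fingers": 0},{"dx": 0,"dy": -4,"dz": 0,"twist": 0,"fingers": 0},{"dx": 0,"dy": -6,"dz": 0,"twist": 0,"fingers": 0},{"dx": 0,"dy": -7.4,"dz": 0,"twist": 0,"fingers": 0},{"dx": 0,"dy": -7.7,"dz": 0,"twist": 0,"fingers": 0}]}}

```text
time_s: 48.17
tool_pos: [462.1, 143.0, 83.2]
ee_rot: [0.002, 0.676, 0.736, 0.003]
contact_force: [15.5, 2.7, -6.4]
finger_gap: 0.134
finger_force: 40.9
```

{"name": "jog_arm", "arguments": {"increments": [{"dx": 0,"dy": 0,"dz": 0,"twist": 0,"fingers": 0},{"dx": 0,"dy": 0,"dz": 0,"twist": 0,"fingers": 0},{"dx": 0,"dy": 0,"dz": 0,"twist": 0,"fingers": 0}]}}

```text
time_s: 48.42
tool_pos: [462.2, 143.0, 83.2]
ee_rot: [0.001, 0.677, 0.736, 0.001]
contact_force: [1.4, 1.5, 9.8]
finger_gap: 0.128
finger_force: 43.0
```

The handle is back at x=462.2, the same shut stop as before. I release, lift and verify.

{"name": "jog_arm", "arguments": {"increments": [{"dx": 0,"dy": 0,"dz": 0,"twist": 0,"fingers": 0.4},{"dx": 0,"dy": 0,"dz": 0,"twist": 0,"fingers": 0.4},{"dx": 0,"dy": 0,"dz": 0,"twist": 0,"fingers": 0.4},{"dx": 0,"dy": 0,"dz": -4,"twist": 0,"fingers": 0.4},{"dx": 0,"dy": 0,"dz": -8,"twist": 0,"fingers": 0.4}]}}

```text
time_s: 48.83
tool_pos: [460.0, 142.4, 161.2]
ee_rot: [-0.002, 0.676, 0.736, -0.002]
contact_force: [0.9, -1.1, 1.1]
finger_gap: 0.401
finger_force: 0.0
```

{"name": "jog_arm", "arguments": {"increments": [{"dx": 0,"dy": 0,"dz": -4,"twist": 0,"fingers": 0.4},{"dx": -2,"dy": 0,"dz": -8,"twist": 0,"fingers": 0.4},{"dx": -4,"dy": 0,"dz": -12,"twist": 0,"fingers": 0.4},{"dx": -4,"dy": 0,"dz": -12,"twist": 0,"fingers": 0.4},{"dx": -4,"dy": 0,"dz": -12,"twist": 0,"fingers": 0.4}]}}

```text
time_s: 49.25
tool_pos: [465.0, 102.1, 284.0]
ee_rot: [0.002, 0.677, 0.736, 0.002]
contact_force: [-0.0, 0.2, -0.5]
finger_gap: 0.397
finger_force: 0.0
```

Run:
```python
from h import *
im,c,s=shot('w23.png'); print(s['tool_pos'],s['contact_force'])
h=cv2.cvtColor(np.ascontiguousarray(im),cv2.COLOR_RGB2HSV)
m=cv2.inRange(h,(18,120,110),(35,255,255)); m=cv2.morphologyEx(m,cv2.MORPH_CLOSE,np.ones((5,5)))
for k in cv2.findContours(m,cv2.RETR_EXTERNAL,cv2.CHAIN_APPROX_NONE)[0]:
    if cv2.contourArea(k)<3000: continue
    P=onz(c,k[:,0],62)[:,:2]-[463,142]; Q=P@np.array([[np.cos(.085),-np.sin(.085)],[np.sin(.085),np.cos(.085)]])
    mid=Q[abs(Q[:,1])<60]
    if len(mid): print('x range',mid[:,0].min().round(1),mid[:,0].max().round(1))
a=save('scene','scene4.png'); cv2.imwrite('pics/c4.png',cv2.resize(a[70:330,190:430,::-1],None,fx=2.2,fy=2.2))
```

```text
[464.99344755 102.10323819 284.03233205] [-0.02509489  0.19303509 -0.515385  ]
x range 352.1 449.9
x range -55.6 80.0
```

View pics/c4.png

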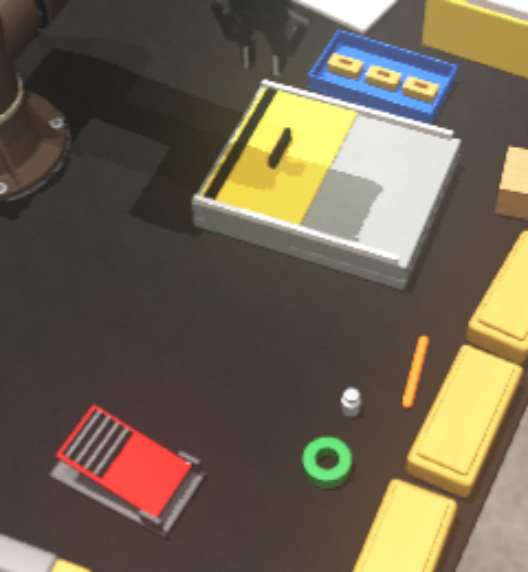

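The cover is shut (crop (280,150), edge at 80.0 mm against 80.9 mm at the first shut). The bars are in the tray (crop (345,65), (383,77), (420,88)), the pedal is up and the bystanders have not moved. Handing in.

```bash
python3 -c "
from bench import *
print(close_job())"
```

```text
the job is handed in; nothing more can be done
None
```

The job is handed in, though the hand-in returned no verdict: all three bars lie flat in the blue tray, the cover is shut, the pedal was held at its stop for over a second with the cover shut and is up again, and the pen, weight and roll look unmoved (the gun was mostly outside my last picture, and the arm never went near it).

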